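Comb the axle rods into the grooves of the sorting tray

TASK

The axle rods lie askew across the sorting tray. Take the rake from its rest, set its skids gently down on the tray's rails at the plain apron end and comb it across to the far end with the skids resting lightly on the rails and no rod forced, until every rod lies down in a groove. Stand the rake back in its rest; keep the gripper itself off the rods and the tray, and leave the other things where they are.

Things in the scene. Friction and masses are not known exactly. Their poses are not given: they have to be found in the camera images.
- tray: Rod sorting tray fixed to the table: aluminium base plate 150 x 200 x 8 mm, on it a grey deck 136 (x) x 188 mm (y). Origin: centre of the underside, on the table, z up. Nine grooves run along x; y points across them from the plain apron to the far wall. The deck is hinged to the base at y = -94, z = 14 mm and leans up towards +y by 0.005 to 0.035 rad; no measured pose shows this slope.
- apron (a point): Centre of the tray's plain apron (tray y = -86 to -36 mm, no grooves, full inner length 104 mm in x), on its top, 33 mm above the table with the deck level; rib tops are at the same level. Axes as the tray's. Beyond it, y = -94 to -86 mm, an end wall as high as the rails. The deck's plastic is hard (skids: about 20 N per mm) and is marked by a rake pressed on with over 12 N.
- groove_first (a point): Middle of the first groove's floor (tray y = -31 mm, 24.5 mm above the table, deck level). Grooves are 10 mm wide, 8.5 mm deep, 104 mm long in x, one every 14 mm in y (-31, -17, -3 .. 81 mm), with 4 mm round-topped ribs between. Axes as the tray's; moves not with the deck's slope.
- groove_last (a point): Middle of the last (ninth) groove's floor, tray y = 81 mm, deck level. It lies against the far end wall (y = 86 to 94 mm, as high as the rails). With the deck leaning it is 0.9 to 6.1 mm higher than this point.
- rails (a point): Point midway between the tray's two flat side rails, at their top level at mid-length: 45 mm above the table with the deck level. The rails are centred at x = -60 and +60 mm from here, 16 mm wide, and run the tray's whole length in y (-94 to 94 mm). With the lean the rail tops are higher by 0.1 to 0.8 mm at y = -70, 0.5 to 3.3 at 0, 0.8 to 5.7 at 70 mm.
- rake: Hand rake, about 0.18 kg. Origin: its centre at the level of its skids' undersides; z up, x along the row of teeth. Aluminium bar 138 x 14 mm, z = 4 to 16 mm; at x = -60 and 60 mm white skids 12 mm (x) by 32 mm (y), rounded ends; six square steel teeth, 6 mm, x = -45 to 45 mm, down to z = -11 mm: with the skids on the rails they pass 1 mm above ribs and seated rods and push rods lying on the ribs.
- rake_grip (a point): Centre of the rake's black grip block, 59 mm above the rake's origin: 64 mm in x, 18 mm thick in y, 46 mm high (z = 36 to 82 mm of the rake). Grip it across the 18 mm. Axes as the rake's.
- rest_seat (a point): Seat of the rake's rest, a dark steel stand 156 x 70 mm fixed to the table. Point: centre, 30 mm above the table, level with its two cheek tops at x = -60 and 60 mm. The rake stands with its origin on this point, skids on the cheeks, axes parallel (either way round). Lips 8 mm high leave 4 mm of play at each end of the skids in y, 6 mm at each end of the bar in x.
- rod0: One of five like steel axle rods, 8 mm in diameter, 80 mm long with round ends, 31 g. Origin at its middle, x along the rod. Starts askew across the ribs or apron. Lying in a groove of the level deck its origin is 28.5 mm above the table, on the ribs 37 mm (plus the deck's rise there). Slides easily; over 8 N from the rake scores it.
- rod1: One of five like steel axle rods, 8 mm in diameter, 80 mm long with round ends, 31 g. Origin at its middle, x along the rod. Starts askew across the ribs or apron. Lying in a groove of the level deck its origin is 28.5 mm above the table, on the ribs 37 mm (plus the deck's rise there). Slides easily; over 8 N from the rake scores it.
- rod2: One of five like steel axle rods, 8 mm in diameter, 80 mm long with round ends, 31 g. Origin at its middle, x along the rod. Starts askew across the ribs or apron. Lying in a groove of the level deck its origin is 28.5 mm above the table, on the ribs 37 mm (plus the deck's rise there). Slides easily; over 8 N from the rake scores it.
- rod3: One of five like steel axle rods, 8 mm in diameter, 80 mm long with round ends, 31 g. Origin at its middle, x along the rod. Starts askew across the ribs or apron. Lying in a groove of the level deck its origin is 28.5 mm above the table, on the ribs 37 mm (plus the deck's rise there). Slides easily; over 8 N from the rake scores it.
- rod4: One of five like steel axle rods, 8 mm in diameter, 80 mm long with round ends, 31 g. Origin at its middle, x along the rod. Starts askew across the ribs or apron. Lying in a groove of the level deck its origin is 28.5 mm above the table, on the ribs 37 mm (plus the deck's rise there). Slides easily; over 8 N from the rake scores it.
- bin: Open blue plastic box 110 x 130 x 55 mm with a ball in it. Leave alone. Origin: centre of its underside.
- cup_a: White cup, 48 mm wide, 50 mm tall. Leave alone. Origin: centre of its underside.
- cup_b: Another such cup. Leave alone.
- cup_c: Another such cup. Leave alone.
- driver: Screwdriver lying on the table. Leave alone.

How it is judged:
By the outcome, as a careful person would: the job done as asked, in the order asked, and still so for the second after the job is handed in, with the robot touching nothing.
It also fails if it takes over 69 s, if anything falls off the work surface, if the arm or the gripper's body presses on something with over 40 N, if the wrist force passes 120 N, or if a joint passes its speed limit or range.

ROBOT

A 7-joint arm with a two-finger parallel gripper is mounted at the origin on the work surface. World frame = base frame: x ahead of the robot, y to its left, z up, the work surface at z = 0. Lengths are in mm, angles in rad, forces in N, time in s.
With the tool pointing down it reaches from about 350 to 900 mm from the base axis. Payload 7.2 kg.
Tool frame: the origin (TCP) lies on the centre line of the jaws, within the pads' length; the fingertips stand 8 mm ahead of it and the grasp point (between the pads) lies 11 mm behind it; z points along the fingers, y is the direction in which the jaws open and shut (so a half turn about z gives the same grasp; the last joint's range is limited). The gripper opens to 85 mm and grips with 20 to 120 N. Pads are 22 mm wide; open, the fingers measure 114 mm over their backs; the gripper's body (76 mm by 85 mm) begins 54 mm behind the grasp point. The pads swing forward as they close: fully open they stand 13 mm farther back than shut.
Start: joints at [1.163, 0.411, -0.013, 1.596, 0.006, 1.134, -0.082], TCP at [208.3, -589.27, 239.297] pointing down, gripper open.
Joint ranges: [-2.95, 2.95], [-0.29, 1.99], [-1.47, 1.44], [0.14, 2.54], [-1.03, 4.17], [0.13, 1.85], [-2.86, 2.86]. Speed limits (rad/s): [2.39, 2.39, 3.01, 3.01, 3.14, 3.14, 3.14].

INTERFACE

Orientations are given as a rotation vector (axis times angle).
In Python, from station import arm gives the robot as it stands.
- The arm moves only by the tool play_rows, never from a script. Its argument "steps" is a list of rows, each an object of numbers: "tx", "ty", "tz": the shift along the tool's x, y, z in mm; "rx", "ry", "rz": the turn, a rotation vector about the tool's x, y, z in degrees; "hand": the finger opening in mm, from 0 to 85.4. A call has 1 to 20 rows; each row shifts and turns the commanded pose from where the row before left it, along the tool's axes as they then stand; what a row does not reach is not made up. A row lasts 1/12 s, in which the tool goes at most 41.7 mm and 7.16 degrees, less where a joint would pass 70% of its speed; a pose out of reach is approached as far as the arm can. A call with a gripper value outside its range is refused whole. The fingers move at their own pace and stop on an object; the grip force is fixed at half the most. Time passes only in rows, so rows that do not move let the fingers close. It gives the time, the measured TCP pose, the force and the opening at its end, in the units of the state.
- arm.get_obs(): the state, without advancing time (a new reading comes with each control period).
- arm.capture(name): name is "scene" or "top"; returns a dict with "img" (400x640x3 uint8, red, green, blue), "vertical_fov" (degrees; the focal length in pixels is half the picture's height over the tangent of half this angle, whatever the lens; pixels are square), "cx", "cy" (the principal point, pixels), "D" ([k1, k2, p1, p2, k3] as OpenCV has them; the pictures are not rectified), "xyz" and "orientation" of the camera in the world. Camera axes: x right, y down, z forward; pixel columns grow to the right and rows downward; lengths in mm; the calibration is good to about 2 mm. A picture is of the moment at which its call begins. There is no depth.
- arm.hand_in(): hands the job in, once; it reports no verdict.
The state is a dict: "time_s": time; "joint_pos": joint angles; "qvel": joint speeds; "effort": joint torques, N m; "eef_pos": TCP position; "orientation": TCP orientation; "wrist_force": force on the tool from outside, world axes, zero at the start; "torque": the same for the moment, N m; "opening": opening from 0.0 (shut) to 1.0 (fully open).
Only numpy, scipy, OpenCV 4.12 (cv2) and the standard library are available. Lean on these libraries where they do the work, as an engineer would, in place of code of your own. Each camera call takes 0.05 s, during which the arm holds its last target.

## Working session

There is one attempt and no reset: what is moved stays moved. The work goes in short steps, Python scripts to look and compute and a tool call to move; the robot and the scene stay as the last step left them, time stands still between calls to the robot, and variables do not carry over. Pictures are saved under pics/ and viewed, and the job is handed in when it is done.

Besides the shell and the picture viewer there is one more tool, called after "Request:" as name([rows], argument=value, ...), one row to a line, values as JSON. play_rows: Moves the arm, as the interface text tells. Its arguments: {"type":"object","properties":{"steps":{"type":"array","items":{"type":"object","properties":{"tx":{"type":"number"},"ty":{"type":"number"},"tz":{"type":"number"},"rx":{"type":"number"},"ry":{"type":"number"},"rz":{"type":"number"},"hand":{"type":"number"}}}}},"required":["steps"]}

```bash
ls; mkdir -p pics; python3 - <<'E'
from station import arm
import cv2
o=arm.get_obs()
for k,v in o.items(): print(k,v)
for n in ("scene","top"):
    c=arm.capture(n); cv2.imwrite(f"pics/{n}0.png",c["img"][:,:,::-1])
    print(n,{k:v for k,v in c.items() if k!="img"})
E
```

```text
pics
time_s 0.0
joint_pos [ 1.1628033   0.41189746 -0.01271567  1.59706588  0.00559467  1.1343328
 -0.08220559]
qvel [ 0.00044443  0.00112461 -0.0007307   0.00037067 -0.00068631 -0.00128008
 -0.00145392]
effort [-3.30388239e-04 -6.00634861e+01  6.81860559e-01 -2.99412918e+01
  1.37870887e-02  1.05819179e-02 -1.36906618e-05]
eef_pos [ 208.10221278 -588.80056818  238.44564442]
orientation [-3.09475764e+00 -5.30938825e-01  6.16101782e-04]
wrist_force [0.2696699  0.2322377  0.65670856]
torque [ 0.00401545 -0.01057272  0.0038717 ]
opening 1.0004913451042066
scene {'vertical_fov': 56.524798845669494, 'cx': 312.2032714041872, 'cy': 203.29933564735475, 'D': array([-0.02755478,  0.        ,  0.        ,  0.        ,  0.        ]), 'xyz': array([ 976.45110502, -428.07295621,  896.2373548 ]), 'orientation': array([-2.37081558, -0.89007941,  0.2739413 ])}
top {'vertical_fov': 47.76614363657273, 'cx': 325.70861739607534, 'cy': 195.44848230611117, 'D': array([0.02357444, 0.        , 0.        , 0.        , 0.        ]), 'xyz': array([ 451.75684981,   19.19460975, 1047.6965293 ]), 'orientation': array([-2.16313809,  2.11887612, -0.20801949])}
```

View pics/scene0.png

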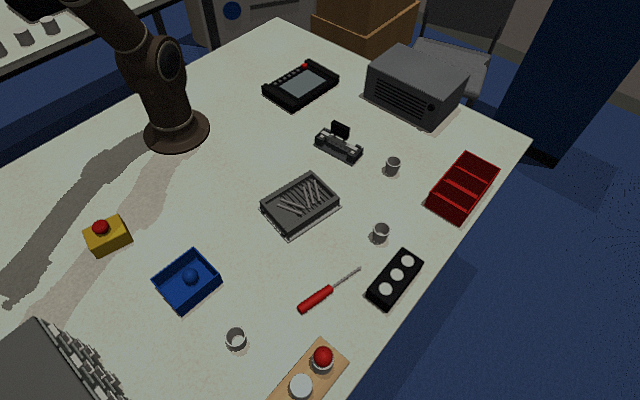

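View pics/top0.png

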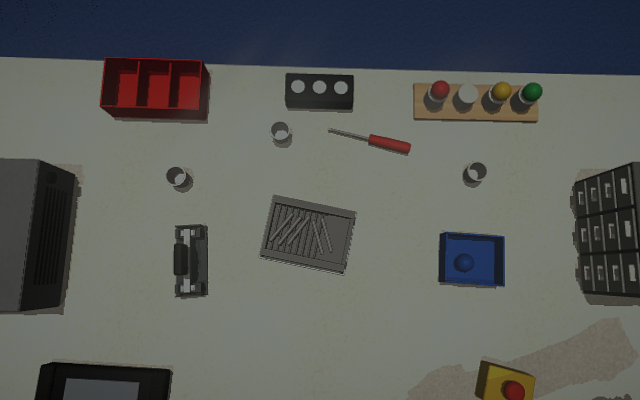

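The scene view shows the tray near (300,205) and the rake at (340,142). In the top view they are at about (308,234) and (190,260). I'll zoom in next.

```bash
cat > h.py <<'E'
import numpy as np, cv2
from scipy.spatial.transform import Rotation as R
def cal(c):
    h=c["img"].shape[0]; f=h/2/np.tan(np.radians(c["vertical_fov"]/2))
    K=np.array([[f,0,c["cx"]],[0,f,c["cy"]],[0,0,1]]); return K,np.array(c["D"],float)
def cast(c,px,z):
    K,D=cal(c); p=cv2.undistortPoints(np.array(px,float).reshape(-1,1,2),K,D).reshape(-1,2)
    d=R.from_rotvec(c["orientation"]).apply(np.c_[p,np.ones(len(p))]); o=np.array(c["xyz"])
    z=np.broadcast_to(z,len(p)); return o+d*((z-o[2])/d[:,2])[:,None]
def proj(c,P):
    K,D=cal(c); r=R.from_rotvec(c["orientation"]).inv()
    return cv2.projectPoints(np.array(r.apply(np.atleast_2d(P)-c["xyz"])),np.zeros(3),np.zeros(3),K,D)[0].reshape(-1,2)
def crop(c,x0,y0,w,h,s,name,gam=0.6):
    im=c["img"][y0:y0+h,x0:x0+w,::-1]; im=(255*(im/255.)**gam).astype(np.uint8)
    im=cv2.resize(im,None,fx=s,fy=s,interpolation=cv2.INTER_CUBIC)
    for i in range(0,w,10): cv2.putText(im,str(x0+i) if i%20==0 else '|',(i*s,8),0,.3,(0,0,255),1)
    for i in range(0,h,10): cv2.putText(im,str(y0+i),(0,i*s+4),0,.3,(0,0,255),1)
    cv2.imwrite(name,im)
E
python3 - <<'E'
from station import arm
from h import *
import pickle
t=arm.capture("top"); s=arm.capture("scene"); pickle.dump((t,s),open("c0.pkl","wb"))
crop(t,250,185,115,95,6,"pics/tt.png"); crop(t,160,210,60,100,6,"pics/tr.png")
crop(s,250,160,100,90,6,"pics/st.png"); crop(s,305,110,70,60,8,"pics/sr.png")
E
```

```text
(no output)
```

View pics/tt.png

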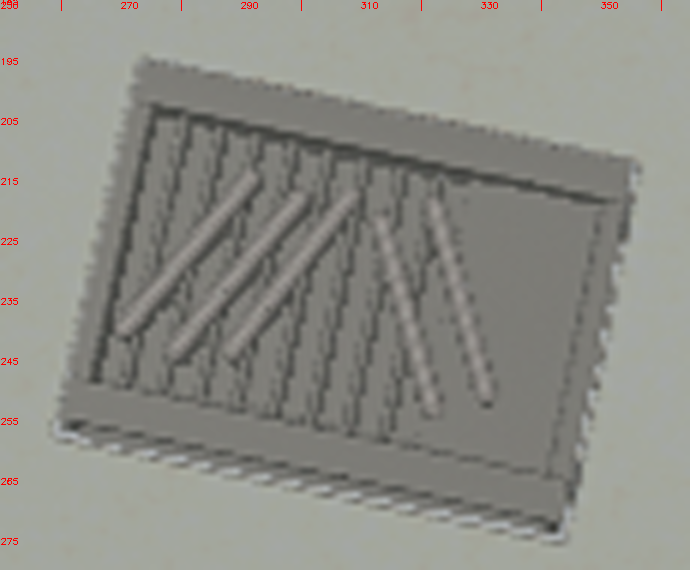

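View pics/tr.png

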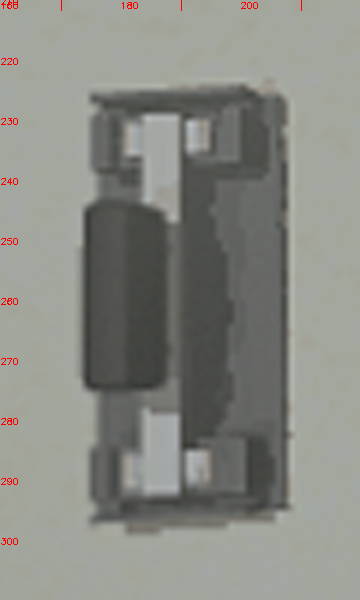

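View pics/st.png

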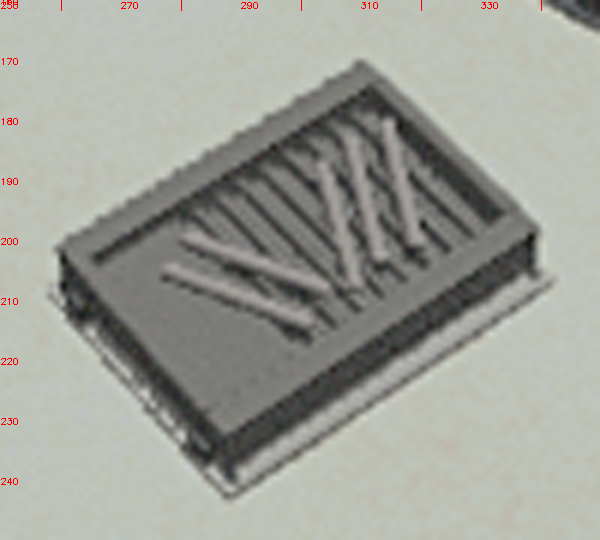

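View pics/sr.png

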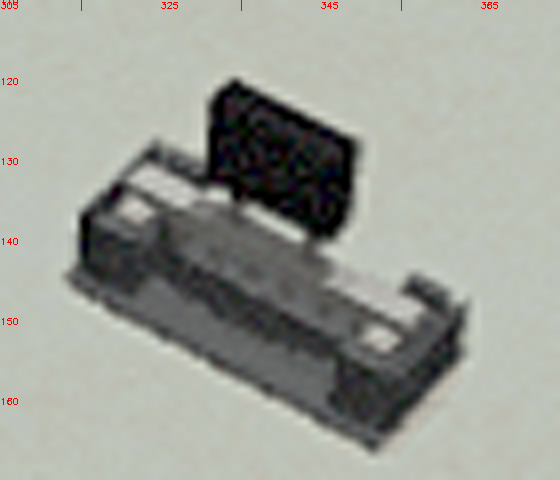

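The top crop shows three rods leaning one way (270–310, 213–245) and two the other way (313–332, 217–253). The apron is on the right. The rake stands in its rest, with the black grip top at (174–181, 244–274) and the light bar ends at x≈184–190. Next I'll convert these to world positions.

```bash
python3 - <<'E'
import pickle
from h import *
t,s=pickle.load(open("c0.pkl","rb"))
np.set_printoptions(precision=1,suppress=True)
ct=np.array([[273.2,195],[356,211.8],[343,272.5],[260.3,255]]) # far+?, etc
cs=np.array([[310.5,170],[260,201.5],[288,233],[340,199]])
for n,c,p in(("top",t,ct),("scn",s,cs)):
    P=cast(c,p,46.5);print(n);print(P[:,:2],"ctr",P.mean(0)[:2])
    e=np.roll(P,-1,0)-P;print(np.linalg.norm(e,axis=1),np.degrees(np.arctan2(e[:,1],e[:,0])))
# triangulate corners
def tri(a,b):
    o=[];d=[]
    for c,p in((t,a),(s,b)):
        q=cast(c,[p],0)[0];o.append(np.array(c["xyz"]));v=q-c["xyz"];d.append(v/np.linalg.norm(v))
    A=np.c_[d[0],-d[1]];x=np.linalg.lstsq(A,o[1]-o[0],rcond=None)[0]
    p1=o[0]+x[0]*d[0];p2=o[1]+x[1]*d[1];return (p1+p2)/2,np.linalg.norm(p1-p2)
# which scene corner matches
for a in ct:
    print(a,[ (tri(a,b)[0].round(1),round(tri(a,b)[1],1)) for b in cs if tri(a,b)[1]<25])
# rake
print("bar ctr z46",cast(t,[[186.8,260.8]],46)[0],"bar ends",cast(t,[[160+161/6,210+115/6],[160+161/6,210+495/6]],46)[:,:2])
print("grip top corners",cast(t,[[160+86/6,210+203/6],[160+127/6,210+203/6],[160+127/6,210+388/6],[160+86/6,210+388/6]],112)[:,:2])
g=np.array([[333,120.5],[348.5,128]]) # scene grip top edge ends
print("scene grip",cast(s,[[331.5,122],[334.5,119.8],[349.5,127.5],[347,130]],112)[:,:2])
print("rest plate/cheeks top", cast(t,[[176,230],[204.5,230],[204,292],[176,292]],38)[:,:2])
print("rest scene skids near",cast(s,[[322,136],[352.5,152.3]],34)[:,:2])
E
```

```text
top
[[624.5 117. ]
 [590.6 -69.4]
 [456.1 -41.8]
 [490.5 140. ]] ctr [540.4  36.5]
[189.5 137.2 185.  135.9] [-100.3  168.4   79.3   -9.7]
scn
[[492.2 139.2]
 [462.8 -44.9]
 [593.7 -68.8]
 [627.4 112.3]] ctr [544.   34.4]
[186.5 133.1 184.2 137.9] [-99.1 -10.3  79.5 168.8]
[273.2 195. ] [(array([625.1, 117.1,  39.9]), np.float64(1.5))]
[356.  211.8] [(array([591.7, -68.7,  43.9]), np.float64(2.5))]
[343.  272.5] [(array([456.8, -41.6,  37.6]), np.float64(1.9))]
[260.3 255. ] [(array([490.8, 140.4,  44.3]), np.float64(0.5))]
bar ctr z46 [475.1 298.6  46. ] bar ends [[544.  303.5]
 [407.9 293.6]]
grip top corners [[507.4 307.9]
 [507.7 294.1]
 [445.7 289.4]
 [445.5 303.1]]
scene grip [[448.1 288.4]
 [448.7 302.6]
 [505.3 306. ]
 [506.4 292. ]]
rest plate/cheeks top [[542.4 329.4]
 [543.6 266.9]
 [409.1 259. ]
 [408.2 319.1]]
rest scene skids near [[415.4 285.4]
 [536.2 293.3]]
```

```bash
cat >> h.py <<'E'
def delta(o,pos,yaw=None):
    """tool-frame shift to world pos, and rz (deg) bringing tool x to yaw (deg); remaining tilt"""
    r=R.from_rotvec(o["orientation"]); d=r.inv().apply(np.array(pos)-o["eef_pos"])
    x=r.as_matrix()[:,0]; z=r.as_matrix()[:,2]
    cur=np.degrees(np.arctan2(x[1],x[0])); print("tool yaw %.2f z-axis"%cur,z.round(4),"shift",d.round(2))
    if yaw is not None:
        tgt=R.from_euler("z",yaw,degrees=True)*R.from_rotvec([np.pi,0,0])
        print("rotvec deg tool",np.degrees((r.inv()*tgt).as_rotvec()).round(2))
E
python3 - <<'E'
from station import arm
from h import *
o=arm.get_obs();print(o["time_s"]);delta(o,[480,-150,239],4.2)
import pickle
t,s=pickle.load(open("c0.pkl","rb"))
np.set_printoptions(precision=2,suppress=True)
def side(c,a,b,sgn=None):
    g=cv2.GaussianBlur(cv2.cvtColor(c["img"],cv2.COLOR_RGB2GRAY).astype(np.float32),(0,0),.7)
    a=np.array(a,float);b=np.array(b,float);d=(b-a)/np.linalg.norm(b-a);n=np.array([-d[1],d[0]])
    pts=[];k=np.arange(-4,4.01,.25)
    for f in np.linspace(.1,.9,40):
        q=a+(b-a)*f; P=(q+k[:,None]*n).astype(np.float32)
        v=cv2.remap(g,P[:,0].reshape(1,-1),P[:,1].reshape(1,-1),1)[0]
        gr=np.abs(np.gradient(v)); i=gr.argmax(); pts.append(q+k[i]*n)
    vx,vy,x,y=cv2.fitLine(np.float32(pts),cv2.DIST_HUBER,0,.01,.01).ravel()
    return np.array([x,y]),np.array([vx,vy]),np.std((np.array(pts)-[x,y])@[-vy,vx])
for n,c,p in(("top",t,[[273.2,195],[356,211.8],[343,272.5],[260.3,255]]),("scn",s,[[310.5,170],[260,201.5],[288,233],[340,199]])):
    L=[side(c,p[i],p[(i+1)%4]) for i in range(4)]
    print([round(float(l[2]),2) for l in L])
    C=[]
    for i in range(4):
        a,b=L[i-1],L[i]; k=np.linalg.solve(np.c_[a[1],-b[1]],b[0]-a[0]);C.append(a[0]+k[0]*a[1])
    P=cast(c,C,46.5);e=np.roll(P,-1,0)-P
    print(n,np.array(C),P[:,:2],P.mean(0)[:2],np.linalg.norm(e,axis=1),np.degrees(np.arctan2(e[:,1],e[:,0])))
E
```

```text
0.2
tool yaw 19.47 z-axis [-4.e-04  9.e-04 -1.e+00] shift [ 4.0260e+02 -3.2333e+02  6.0000e-02]
rotvec deg tool [-5.000e-02  1.000e-02  1.527e+01]
[0.25, 0.68, 0.64, 1.89]
top [[275.55 194.24]
 [356.57 211.36]
 [344.46 273.91]
 [262.37 257.39]] [[626.38 111.83]
 [591.58 -70.63]
 [453.14 -45.05]
 [485.42 135.26]] [539.13  32.85] [185.75 140.78 183.17 142.89] [-100.8   169.53   79.85   -9.44]
[0.23, 1.81, 0.19, 0.18]
scn [[310.33 169.11]
 [257.76 200.88]
 [286.63 238.85]
 [343.66 200.89]] [[489.43 141.54]
 [456.43 -47.62]
 [603.39 -84.43]
 [639.39 113.96]] [547.16  30.86] [192.03 151.49 201.62 152.47] [-99.9  -14.06  79.71 169.58]
```

Request:
play_rows([
  {"tx": 8, "ty": -6, "rz": 0.5},
  {"tx": 16, "ty": -13, "rz": 0.5},
  {"tx": 24, "ty": -19, "rz": 0.5},
  {"tx": 27, "ty": -22, "rz": 0.5},
  {"tx": 27, "ty": -22, "rz": 0.5},
  {"tx": 27, "ty": -22, "rz": 0.5},
  {"tx": 27, "ty": -22, "rz": 0.5},
  {"tx": 27, "ty": -22, "rz": 0.5},
  {"tx": 27, "ty": -22, "rz": 0.5},
  {"tx": 27, "ty": -22, "rz": 0.5},
  {"tx": 27, "ty": -22, "rz": 0.5},
  {"tx": 27, "ty": -22, "rz": 0.5},
  {"tx": 27, "ty": -22, "rz": 0.5},
  {"tx": 27, "ty": -22, "rz": 0.5},
  {"tx": 27, "ty": -22, "rz": 0.5},
  {"tx": 20, "ty": -16, "rz": 0.5},
])

```text
invalid input
```

Request:
play_rows([
  {"tx": 8, "ty": -6, "tz": 0, "rx": 0, "ry": 0, "rz": 0.5, "hand": 85},
  {"tx": 16, "ty": -13, "tz": 0, "rx": 0, "ry": 0, "rz": 0.5, "hand": 85},
  {"tx": 24, "ty": -19, "tz": 0, "rx": 0, "ry": 0, "rz": 0.5, "hand": 85},
  {"tx": 27, "ty": -22, "tz": 0, "rx": 0, "ry": 0, "rz": 0.5, "hand": 85},
  {"tx": 27, "ty": -22, "tz": 0, "rx": 0, "ry": 0, "rz": 0.5, "hand": 85},
  {"tx": 27, "ty": -22, "tz": 0, "rx": 0, "ry": 0, "rz": 0.5, "hand": 85},
  {"tx": 27, "ty": -22, "tz": 0, "rx": 0, "ry": 0, "rz": 0.5, "hand": 85},
  {"tx": 27, "ty": -22, "tz": 0, "rx": 0, "ry": 0, "rz": 0.5, "hand": 85},
  {"tx": 27, "ty": -22, "tz": 0, "rx": 0, "ry": 0, "rz": 0.5, "hand": 85},
  {"tx": 27, "ty": -22, "tz": 0, "rx": 0, "ry": 0, "rz": 0.5, "hand": 85},
])

```text
time_s: 1.03
eef_pos: [379.7, -334.3, 239.5]
orientation: [3.116, 0.395, 0.0]
wrist_force: [0.4, -0.3, 0.3]
opening: 0.995
```

Request:
play_rows([
  {"tx": 10, "ty": -30, "tz": 0, "rx": 0, "ry": 0, "rz": 0.5, "hand": 85},
  {"tx": 10, "ty": -32, "tz": 0, "rx": 0, "ry": 0, "rz": 0.5, "hand": 85},
  {"tx": 10, "ty": -32, "tz": 0, "rx": 0, "ry": 0, "rz": 0.5, "hand": 85},
  {"tx": 10, "ty": -32, "tz": 0, "rx": 0, "ry": 0, "rz": 0.5, "hand": 85},
  {"tx": 10, "ty": -32, "tz": 0, "rx": 0, "ry": 0, "rz": 0.5, "hand": 85},
  {"tx": 10, "ty": -32, "tz": 0, "rx": 0, "ry": 0, "rz": 0.5, "hand": 85},
  {"tx": 10, "ty": -32, "tz": 0, "rx": 0, "ry": 0, "rz": 0.5, "hand": 85},
  {"tx": 10, "ty": -32, "tz": 0, "rx": 0, "ry": 0, "rz": 0.5, "hand": 85},
  {"tx": 10, "ty": -32, "tz": 0, "rx": 0, "ry": 0, "rz": 0.5, "hand": 85},
  {"tx": 10, "ty": -32, "tz": 0, "rx": 0, "ry": 0, "rz": 0.5, "hand": 85},
  {"tx": 10, "ty": -32, "tz": 0, "rx": 0, "ry": 0, "rz": 0.5, "hand": 85},
  {"tx": 10, "ty": -32, "tz": 0, "rx": 0, "ry": 0, "rz": 0.5, "hand": 85},
  {"tx": 10, "ty": -32, "tz": 0, "rx": 0, "ry": 0, "rz": 0.5, "hand": 85},
  {"tx": 10, "ty": -32, "tz": 0, "rx": 0, "ry": 0, "rz": 0.5, "hand": 85},
  {"tx": 10, "ty": -32, "tz": 0, "rx": 0, "ry": 0, "rz": 0.5, "hand": 85},
  {"tx": 10, "ty": -32, "tz": 0, "rx": 0, "ry": 0, "rz": 0.5, "hand": 85},
  {"tx": 10, "ty": -25, "tz": 0, "rx": 0, "ry": 0, "rz": 0.5, "hand": 85},
  {"tx": 10, "ty": -20, "tz": 0, "rx": 0, "ry": 0, "rz": 0.5, "hand": 85},
  {"tx": 5, "ty": -10, "tz": 0, "rx": 0, "ry": 0, "rz": 0.5, "hand": 85},
])

```text
time_s: 2.62
eef_pos: [459.8, 254.8, 239.3]
orientation: [-3.137, -0.14, -0.0]
wrist_force: [-0.5, 0.1, -0.0]
opening: 0.997
```

```bash
python3 - <<'E'
from station import arm
from h import *
o=arm.get_obs();print(o["time_s"],o["eef_pos"],o["joint_pos"].round(2));delta(o,[476.5,297.8,170],4.2)
E
```

```text
2.6167 [459.84857222 254.82883919 239.27776963] [-0.09  0.31 -0.62  1.8   0.2   1.09 -2.26]
tool yaw 5.11 z-axis [ 1.0e-04  1.5e-03 -1.0e+00] shift [ 20.4  -41.22  69.34]
rotvec deg tool [-0.08 -0.01  0.91]
```

Request:
play_rows([
  {"tx": 5, "ty": -10, "tz": 16, "rx": 0, "ry": 0, "rz": 0.3, "hand": 85},
  {"tx": 5, "ty": -10, "tz": 16, "rx": 0, "ry": 0, "rz": 0.3, "hand": 85},
  {"tx": 5, "ty": -10, "tz": 16, "rx": 0, "ry": 0, "rz": 0.3, "hand": 85},
  {"tx": 5, "ty": -10, "tz": 16, "rx": 0, "ry": 0, "rz": 0, "hand": 85},
  {"tx": 0, "ty": 0, "tz": 5, "rx": 0, "ry": 0, "rz": 0, "hand": 85},
  {"tx": 0, "ty": 0, "tz": 0, "rx": 0, "ry": 0, "rz": 0, "hand": 85},
  {"tx": 0, "ty": 0, "tz": 0, "rx": 0, "ry": 0, "rz": 0, "hand": 85},
])

```text
time_s: 3.2
eef_pos: [476.7, 292.4, 170.5]
orientation: [3.139, 0.112, -0.001]
wrist_force: [-0.4, 0.1, 0.3]
opening: 0.998
```

```bash
python3 - <<'E'
from station import arm
from h import *
t=arm.capture("top"); s=arm.capture("scene")
o=arm.get_obs();print(o["time_s"],o["eef_pos"]);delta(o,[476.5,297.8,79],4.2)
crop(t,140,190,110,110,5,"pics/t2.png"); crop(s,290,80,110,100,5,"pics/s2.png")
E
```

```text
3.3 [477.48059996 292.33421462 171.31881232]
tool yaw 4.04 z-axis [ 1.3e-03  2.0e-04 -1.0e+00] shift [-0.71 -5.52 92.32]
rotvec deg tool [-0.   -0.07 -0.16]
```

View pics/t2.png

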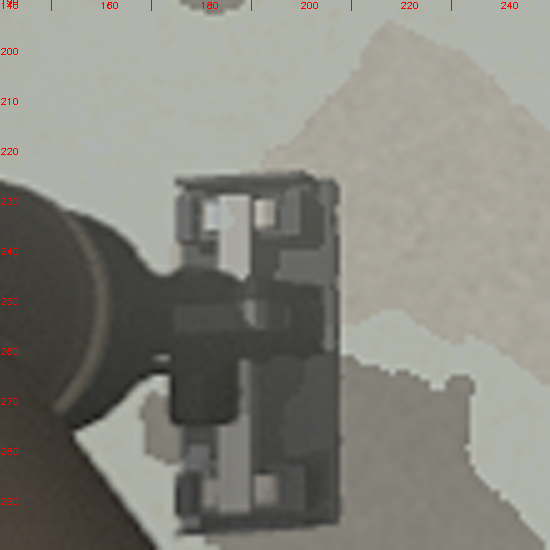

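View pics/s2.png

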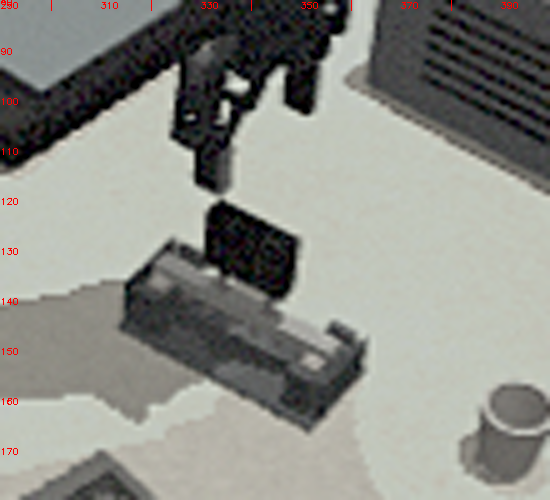

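Top view: the gripper is over the grip. Scene view: the near finger tip is at about (332,118), the far one at about (350,102), and the block below is centred at about (341,127). I'll check that against the projection.

```bash
python3 - <<'E'
from station import arm
from h import *
s=arm.capture("scene");o=arm.get_obs();print(o["eef_pos"],o["wrist_force"])
c=np.array([476.9,292.4]);y=np.array([.07,-.9975])
for k in(43,57,-43,-57):
    for z in (163,176): print(k,z,proj(s,np.r_[c+k*y,z]).round(1))
E
```

```text
[477.61777721 292.35515309 171.41778157] [-0.00766919 -0.13103818 -0.42386562]
43 163 [[332.5 120.3]]
43 176 [[332.7 116.8]]
57 163 [[329.7 122.8]]
57 176 [[329.9 119.4]]
-43 163 [[348.7 105.2]]
-43 176 [[349.1 101.8]]
-57 163 [[351.3 102.9]]
-57 176 [[351.7  99.4]]
```

Request:
play_rows([
  {"tx": -0.5, "ty": -5.5, "tz": 10, "rx": 0, "ry": 0, "rz": -0.2, "hand": 85},
  {"tx": 0, "ty": 0, "tz": 18, "rx": 0, "ry": 0, "rz": 0, "hand": 85},
  {"tx": 0, "ty": 0, "tz": 18, "rx": 0, "ry": 0, "rz": 0, "hand": 85},
  {"tx": 0, "ty": 0, "tz": 18, "rx": 0, "ry": 0, "rz": 0, "hand": 85},
  {"tx": 0, "ty": 0, "tz": 16, "rx": 0, "ry": 0, "rz": 0, "hand": 85},
  {"tx": 0, "ty": 0, "tz": 8, "rx": 0, "ry": 0, "rz": 0, "hand": 85},
  {"tx": 0, "ty": 0, "tz": 4, "rx": 0, "ry": 0, "rz": 0, "hand": 85},
  {"tx": 0, "ty": 0, "tz": 0, "rx": 0, "ry": 0, "rz": 0, "hand": 60},
  {"tx": 0, "ty": 0, "tz": 0, "rx": 0, "ry": 0, "rz": 0, "hand": 40},
  {"tx": 0, "ty": 0, "tz": 0, "rx": 0, "ry": 0, "rz": 0, "hand": 30},
  {"tx": 0, "ty": 0, "tz": 0, "rx": 0, "ry": 0, "rz": 0, "hand": 24},
])

```text
time_s: 4.27
eef_pos: [476.9, 298.4, 79.2]
orientation: [-3.139, -0.117, -0.002]
wrist_force: [0.4, -0.1, 0.4]
opening: 0.451
```

```bash
python3 - <<'E'
from station import arm
from h import *
s=arm.capture("scene"); o=arm.get_obs();print(o["time_s"],o["eef_pos"],o["wrist_force"],o["opening"]);delta(o,[476.5,297.8,79],4.2)
crop(s,290,80,110,100,5,"pics/s3.png")
E
```

```text
4.3167 [476.82867168 298.35160923  79.08802149] [-0.57488609 -0.96853145 -0.06632012] 0.3575130680688819
tool yaw 4.26 z-axis [ 1.2e-03  6.0e-04 -1.0e+00] shift [-0.37  0.53  0.09]
rotvec deg tool [-0.03 -0.07  0.06]
```

View pics/s3.png

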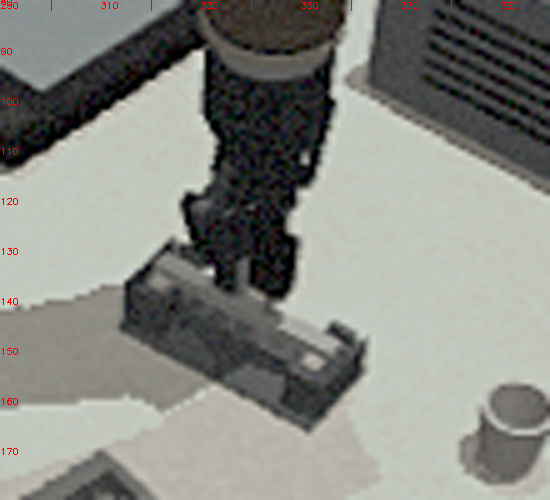

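The fingers straddle the grip block and the tips (~(338,136)) are above the bar. Closing.

Request:
play_rows([
  {"tx": 0, "ty": 0, "tz": 0, "rx": 0, "ry": 0, "rz": 0, "hand": 20},
  {"tx": 0, "ty": 0, "tz": 0, "rx": 0, "ry": 0, "rz": 0, "hand": 18},
  {"tx": 0, "ty": 0, "tz": 0, "rx": 0, "ry": 0, "rz": 0, "hand": 14},
  {"tx": 0, "ty": 0, "tz": 0, "rx": 0, "ry": 0, "rz": 0, "hand": 8},
  {"tx": 0, "ty": 0, "tz": 0, "rx": 0, "ry": 0, "rz": 0, "hand": 0},
  {"tx": 0, "ty": 0, "tz": 0, "rx": 0, "ry": 0, "rz": 0, "hand": 0},
])

```text
time_s: 4.82
eef_pos: [476.7, 298.3, 78.8]
orientation: [-3.139, -0.117, -0.001]
wrist_force: [-1.0, -0.5, 6.3]
opening: 0.203
```

Request:
play_rows([
  {"tx": 0, "ty": 0, "tz": 0, "rx": 0, "ry": 0, "rz": 0, "hand": 0},
  {"tx": 0, "ty": 0, "tz": 0, "rx": 0, "ry": 0, "rz": 0, "hand": 0},
])

```text
time_s: 4.98
eef_pos: [476.7, 298.3, 78.8]
orientation: [-3.139, -0.117, -0.001]
wrist_force: [-0.6, -0.6, 5.4]
opening: 0.2
```

Request:
play_rows([
  {"tx": 0, "ty": 0, "tz": -2, "rx": 0, "ry": 0, "rz": 0, "hand": 0},
  {"tx": 0, "ty": 0, "tz": -5, "rx": 0, "ry": 0, "rz": 0, "hand": 0},
  {"tx": 0, "ty": 0, "tz": -10, "rx": 0, "ry": 0, "rz": 0, "hand": 0},
  {"tx": 0, "ty": 0, "tz": -15, "rx": 0, "ry": 0, "rz": 0, "hand": 0},
  {"tx": 0, "ty": 0, "tz": -15, "rx": 0, "ry": 0, "rz": 0, "hand": 0},
  {"tx": 0, "ty": 0, "tz": -15, "rx": 0, "ry": 0, "rz": 0, "hand": 0},
  {"tx": 0, "ty": 0, "tz": -8, "rx": 0, "ry": 0, "rz": 0, "hand": 0},
  {"tx": 0, "ty": 0, "tz": 0, "rx": 0, "ry": 0, "rz": 0, "hand": 0},
])

```text
time_s: 5.65
eef_pos: [477.3, 298.8, 150.5]
orientation: [-3.138, -0.117, -0.005]
wrist_force: [0.9, 0.6, -1.8]
opening: 0.202
```

```bash
python3 - <<'E'
from station import arm
from h import *
import pickle
t,s=pickle.load(open("c0.pkl","rb"))
np.set_printoptions(precision=1,suppress=True)
a=np.radians(-10.2);c=np.array([541.5,35.5]);M=np.array([[np.cos(a),np.sin(a)],[-np.sin(a),np.cos(a)]])
rt=np.array([[292.5,214],[270.5,239.5],[300.5,217.5],[279.5,243.8],[309,217.5],[288.5,243.7],[313.5,221.5],[322,252.5],[322,218.5],[331.5,251.5]])
rs=np.array([[314.5,180],[319.5,201],[308,182],[313.5,202.5],[304,187],[309,207],[281,199],[304,208],[278,204.5],[302,213.5]])
print("top rods local");print(((cast(t,rt,38.5)[:,:2]-c)@M.T).reshape(-1,4))
print("scn rods local");print(((cast(s,rs,38.5)[:,:2]-c)@M.T).reshape(-1,4))
loc=np.array([0,-74]);w=c+M.T@loc;print("start",w)
sc=arm.capture("scene");tp=arm.capture("top");crop(sc,290,60,110,110,5,"pics/s4.png")
o=arm.get_obs();print(o["time_s"],o["eef_pos"],o["wrist_force"],o["torque"],o["joint_pos"]);delta(o,[w[0],w[1],140],-10.2)
E
```

```text
top rods local
[[ 34.8  44.2 -30.8  80.2]
 [ 30.6  25.  -36.2  58.6]
 [ 34.4   6.3 -32.   39.1]
 [ 27.5  -5.4 -36.5 -37.7]
 [ 37.9 -22.8 -30.1 -58. ]]
scn rods local
[[-34.   82.3  35.6  44.3]
 [-40.   62.3  29.1  27.4]
 [-32.4  41.1  33.5   7.4]
 [-38.6 -38.1  27.4  -5.8]
 [-28.1 -56.3  38.8 -21.9]]
start [528.4 -37.3]
5.75 [476.4 297.9 148.3] [-0.6  0.4 -2.8] [-0.  0.  0.] [-0.2  0.5 -0.6  1.8  0.3  0.9 -2.4]
tool yaw 4.26 z-axis [ 0. -0. -1.] shift [ 27.  338.1   8.3]
rotvec deg tool [ 0.  -0.  14.5]
```

View pics/s4.png

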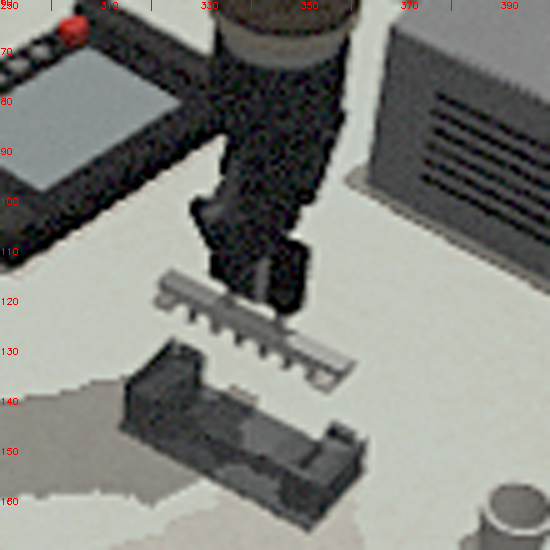

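Scene view: the rake hangs straight in the gripper, with bar ends at (322,116) and (360,134), and the rest is empty. Both views agree that the rods reach from tray y = -58 to +81, so I'll start at y = -74.

Request:
play_rows([
  {"tx": 1, "ty": 6, "tz": 0, "rx": 0, "ry": 0, "rz": 0.3, "hand": 0},
  {"tx": 3, "ty": 12, "tz": 0, "rx": 0, "ry": 0, "rz": 0.6, "hand": 0},
  {"tx": 4, "ty": 18, "tz": 0, "rx": 0, "ry": 0, "rz": 0.9, "hand": 0},
  {"tx": 4.5, "ty": 22, "tz": 0, "rx": 0, "ry": 0, "rz": 0.9, "hand": 0},
  {"tx": 4.5, "ty": 22, "tz": 0, "rx": 0, "ry": 0, "rz": 0.9, "hand": 0},
  {"tx": 4.5, "ty": 22, "tz": 0, "rx": 0, "ry": 0, "rz": 0.9, "hand": 0},
  {"tx": 4.5, "ty": 22, "tz": 0, "rx": 0, "ry": 0, "rz": 0.9, "hand": 0},
  {"tx": 4.5, "ty": 22, "tz": 0, "rx": 0, "ry": 0, "rz": 0.9, "hand": 0},
  {"tx": 4.5, "ty": 22, "tz": 0, "rx": 0, "ry": 0, "rz": 0.9, "hand": 0},
  {"tx": 4.5, "ty": 22, "tz": 0, "rx": 0, "ry": 0, "rz": 0.9, "hand": 0},
  {"tx": 4.5, "ty": 22, "tz": 0, "rx": 0, "ry": 0, "rz": 0.9, "hand": 0},
  {"tx": 4.5, "ty": 22, "tz": 0, "rx": 0, "ry": 0, "rz": 0.9, "hand": 0},
  {"tx": 4.5, "ty": 22, "tz": 0, "rx": 0, "ry": 0, "rz": 0.9, "hand": 0},
  {"tx": 4.5, "ty": 22, "tz": 0, "rx": 0, "ry": 0, "rz": 0.9, "hand": 0},
  {"tx": 4.5, "ty": 22, "tz": 0, "rx": 0, "ry": 0, "rz": 0.9, "hand": 0},
  {"tx": 4, "ty": 18, "tz": 0, "rx": 0, "ry": 0, "rz": 0.9, "hand": 0},
  {"tx": 3, "ty": 12, "tz": 0, "rx": 0, "ry": 0, "rz": 0.9, "hand": 0},
  {"tx": 1, "ty": 6, "tz": 0, "rx": 0, "ry": 0, "rz": 0.3, "hand": 0},
  {"tx": 0, "ty": 0, "tz": 0, "rx": 0, "ry": 0, "rz": 0.3, "hand": 0},
  {"tx": 0, "ty": 0, "tz": 0, "rx": 0, "ry": 0, "rz": 0, "hand": 0},
])

```text
time_s: 7.42
eef_pos: [531.3, -39.3, 148.1]
orientation: [-3.127, 0.294, 0.001]
wrist_force: [-0.1, -0.1, -1.4]
opening: 0.203
```

```bash
python3 - <<'E'
from station import arm
from h import *
o=arm.get_obs();print(o["time_s"],o["eef_pos"],o["wrist_force"],o["joint_pos"].round(2));delta(o,[528.4,-37.3,112],-10.2)
E
```

```text
7.4167 [531.25001157 -39.26186627 148.07806722] [-0.13750124 -0.10857945 -1.37139599] [ 0.34  0.4  -0.45  1.9   0.22  0.9  -1.97]
tool yaw -10.74 z-axis [-4.e-04  6.e-04 -1.e+00] shift [-3.15 -1.38 36.08]
rotvec deg tool [-0.03  0.03 -0.54]
```

Now to hover about 15–18 mm above the rails, then look at the alignment.

Request:
play_rows([
  {"tx": -1, "ty": -1, "tz": 10, "rx": 0, "ry": 0, "rz": -0.4, "hand": 0},
  {"tx": -1, "ty": 0, "tz": 10, "rx": 0, "ry": 0, "rz": 0, "hand": 0},
  {"tx": -1, "ty": 0, "tz": 10, "rx": 0, "ry": 0, "rz": 0, "hand": 0},
  {"tx": 0, "ty": 0, "tz": 5, "rx": 0, "ry": 0, "rz": 0, "hand": 0},
  {"tx": 0, "ty": 0, "tz": 0, "rx": 0, "ry": 0, "rz": 0, "hand": 0},
  {"tx": 0, "ty": 0, "tz": 0, "rx": 0, "ry": 0, "rz": 0, "hand": 0},
])

```text
time_s: 7.92
eef_pos: [528.4, -37.9, 112.6]
orientation: [-3.129, 0.282, 0.002]
wrist_force: [0.5, 0.4, -1.3]
opening: 0.201
```

```bash
python3 - <<'E'
from station import arm
from h import *
import pickle
s=arm.capture("scene");t=arm.capture("top");pickle.dump((t,s),open("c1.pkl","wb"))
o=arm.get_obs();print(o["time_s"],o["eef_pos"],o["wrist_force"]);delta(o,[528.4,-37.3,112],-10.2)
crop(s,240,140,115,110,7,"pics/s5.png");crop(t,250,185,120,100,6,"pics/t5.png")
E
```

```text
8.0167 [528.99268262 -38.10691378 113.45372912] [ 0.69741556  0.26203163 -2.12671795]
tool yaw -10.32 z-axis [ 4.e-04  1.e-04 -1.e+00] shift [-0.73 -0.69  1.45]
rotvec deg tool [-0.01 -0.02 -0.12]
```

View pics/s5.png

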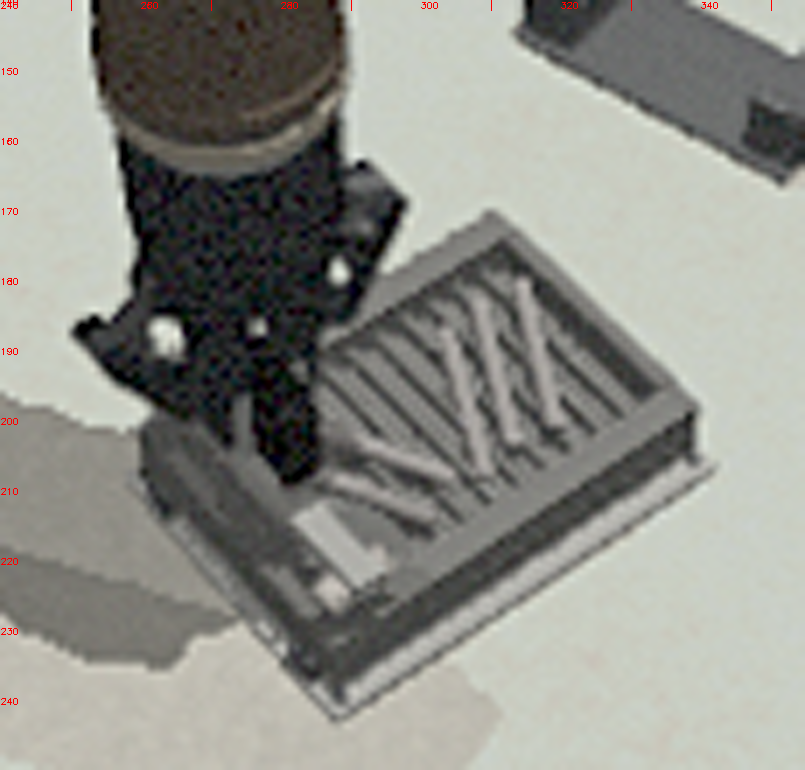

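View pics/t5.png

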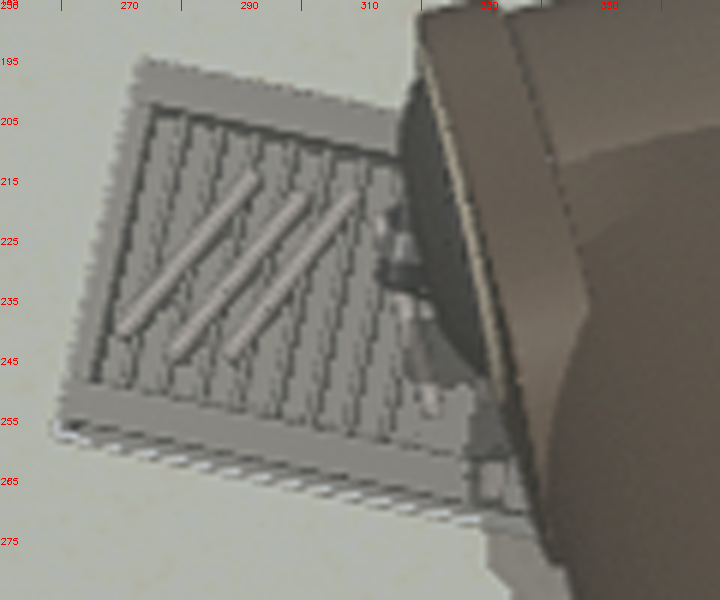

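Scene: the rake is above the apron, with its bar end at about (293,222) over the near rail. The nearest rods' ends, at (286,208), are ahead of it. Next I'll check the lateral centring and yaw numerically.

```bash
python3 - <<'E'
from h import *
import pickle
t,s=pickle.load(open("c1.pkl","rb")); t0,s0=pickle.load(open("c0.pkl","rb"))
np.set_printoptions(precision=2,suppress=True)
def line(c,a,b,sgn,w=3):
    g=cv2.GaussianBlur(cv2.cvtColor(c["img"],cv2.COLOR_RGB2GRAY).astype(np.float32),(0,0),.6)
    a=np.array(a,float);b=np.array(b,float);d=(b-a)/np.linalg.norm(b-a);n=np.array([-d[1],d[0]]);k=np.arange(-w,w+.01,.25);pts=[]
    for f in np.linspace(.08,.92,50):
        P=(a+(b-a)*f+k[:,None]*n).astype(np.float32)
        v=cv2.remap(g,P[:,0].reshape(1,-1),P[:,1].reshape(1,-1),1)[0]
        i=(sgn*np.gradient(v)).argmax();pts.append(P[i])
    vx,vy,x,y=cv2.fitLine(np.float32(pts),cv2.DIST_HUBER,0,.01,.01).ravel()
    r=np.std((np.array(pts)-[x,y])@[-vy,vx]); u=np.array([vx,vy]);p0=np.array([x,y])
    return [p0+u*((e-p0)@u) for e in (a,b)],r
z=np.array([45.5,48])
# near rail outer: image down-right; n=(-dy,dx) for d=(+,-): n=(+,+) -> brightness falls outward => sgn -1
for nm,c,a,b,sg,zz in(("scn +x outer",s0,(290,231.5),(338.5,200),-1,z),("scn -x outer",s0,(262,200.5),(309,171),-1,z),
  ("top +x outer",t0,(354.5,211.5),(274.5,194.8),-1,z),("top -x outer",t0,(341,271.5),(262,255.5),-1,z)):
    L,r=line(c,a,b,sg);P=cast(c,L,zz);e=P[1]-P[0];an=np.arctan2(e[1],e[0])
    print(nm,np.array(L).ravel(),"std %.2f"%r,"ang %.2f"%np.degrees(an),P[:,:2].ravel())
    a2=np.radians(80-90);x=np.array([np.cos(a2),np.sin(a2)])
    print("   local x rel (541.5,35.5):",(P[:,:2]-[541.5,35.5])@x)
pb=np.array([[293.2,222.8]]);print("pred bar end px",proj(s,[596.5,-50.3,80.3]),"seen",pb,"cast",cast(s,pb,80.3))
E
```

```text
scn +x outer [289.45 230.68 337.56 198.59] std 0.18 ang 79.67 [591.2  -60.48 621.89 107.89]
   local x rel (541.5,35.5): [65.61 66.6 ]
scn -x outer [261.03 198.91 308.43 170.06] std 0.25 ang 79.76 [457.77 -36.1  488.48 133.86]
   local x rel (541.5,35.5): [-70.03 -69.29]
top +x outer [353.84 214.28 274.34 195.47] std 2.51 ang 77.93 [584.99 -64.65 623.25 114.28]
   local x rel (541.5,35.5): [60.22 66.83]
top -x outer [340.65 273.22 261.65 257.2 ] std 0.50 ang 79.77 [454.45 -36.75 485.76 136.66]
   local x rel (541.5,35.5): [-73.18 -72.46]
pred bar end px [[293.1  222.28]] seen [[293.2 222.8]] cast [[597.79 -51.32  80.3 ]]
```

```bash
python3 - <<'E'
from h import *
import pickle
t,s=pickle.load(open("c1.pkl","rb"))
a=np.radians(-10.3);c=np.array([528.7,-37.9,64.4]);Rm=np.array([[np.cos(a),-np.sin(a),0],[np.sin(a),np.cos(a),0],[0,0,1]])
def ov(cam,x0,y0,w,h,S,sg,name):
    im=cam["img"][y0:y0+h,x0:x0+w,::-1];im=(255*(im/255.)**.6).astype(np.uint8);im=cv2.resize(im,None,fx=S,fy=S,interpolation=cv2.INTER_NEAREST)
    for P in ([[sg*40,-7,16],[sg*69,-7,16],[sg*69,7,16],[sg*40,7,16]],[[sg*66,-16,4],[sg*66,16,4],[sg*54,16,4],[sg*54,-16,4]]):
        q=(proj(cam,np.array(P)@Rm.T+c)+.5-[x0,y0])*S; cv2.polylines(im,[q.astype(np.int32)],True,(0,255,0),1)
    cv2.imwrite(name,im)
ov(s,265,200,40,40,18,1,"pics/ovs.png"); ov(t,315,245,35,35,18,-1,"pics/ovt.png")
E
```

```text
(no output)
```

View pics/ovs.png

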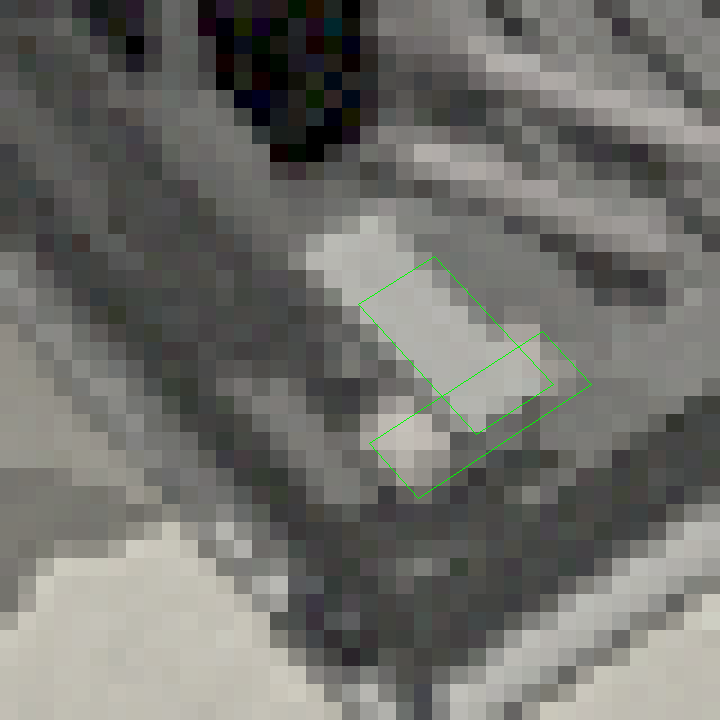

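View pics/ovt.png

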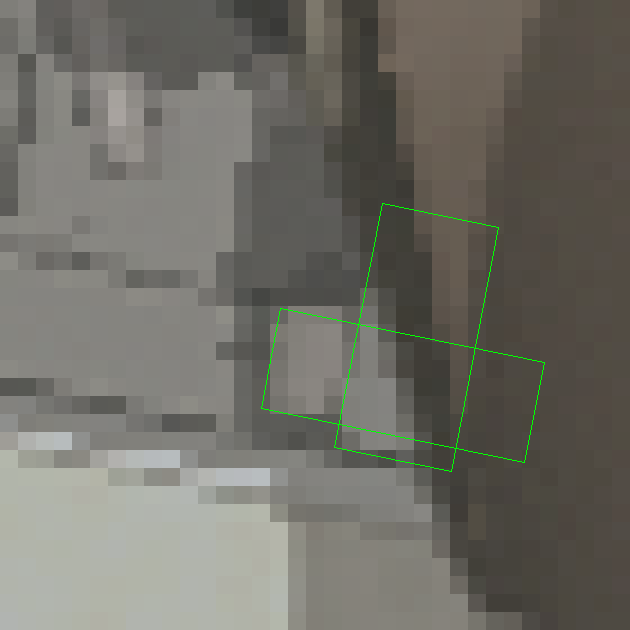

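Both camera overlays put the rake where the arm says, to within about 0.5 px. The tray's mid-line is about 2 mm to the -x side of the rake and the yaw agrees at -10.3°. I'll shift -2 mm in x, pitch the rake to the middle of the lean range (+1.1° about x) and start lowering.

Request:
play_rows([
  {"tx": -1, "ty": 0, "tz": 3, "rx": 0.4, "ry": 0, "rz": 0, "hand": 0},
  {"tx": -1, "ty": 0, "tz": 4, "rx": 0.4, "ry": 0, "rz": 0, "hand": 0},
  {"tx": 0, "ty": 0, "tz": 3, "rx": 0.3, "ry": 0, "rz": 0, "hand": 0},
  {"tx": 0, "ty": 0, "tz": 2, "rx": 0, "ry": 0, "rz": 0, "hand": 0},
  {"tx": 0, "ty": 0, "tz": 1, "rx": 0, "ry": 0, "rz": 0, "hand": 0},
  {"tx": 0, "ty": 0, "tz": 0, "rx": 0, "ry": 0, "rz": 0, "hand": 0},
  {"tx": 0, "ty": 0, "tz": 0, "rx": 0, "ry": 0, "rz": 0, "hand": 0},
])

```text
time_s: 8.6
eef_pos: [526.8, -37.7, 100.3]
orientation: [-3.11, 0.281, -0.003]
wrist_force: [-0.6, 0.3, -0.8]
opening: 0.205
```

```bash
python3 - <<'E'
from station import arm
from h import *
F=[]
for i in range(4):
    s=arm.capture("scene");o=arm.get_obs();F.append(np.r_[o["eef_pos"],o["wrist_force"],o["torque"]])
print(np.array(F).round(3));delta(o,[528,-37.3,100],-10.3)
crop(s,250,190,60,55,12,"pics/s6.png")
E
```

```text
[[ 5.26877e+02 -3.77020e+01  1.00367e+02 -4.85000e-01 -7.40000e-02
  -2.05400e+00 -4.00000e-02  1.50000e-02  1.20000e-02]
 [ 5.26889e+02 -3.76940e+01  1.00386e+02 -4.48000e-01 -4.26000e-01
  -2.43700e+00 -5.30000e-02 -5.00000e-03 -5.00000e-02]
 [ 5.26924e+02 -3.77070e+01  1.00417e+02  2.32000e-01  3.37000e-01
  -1.55800e+00 -1.02000e-01  3.00000e-03 -2.30000e-02]
 [ 5.26883e+02 -3.77230e+01  1.00402e+02  5.90000e-02 -8.91000e-01
  -1.84400e+00  3.30000e-02  1.00000e-02 -3.10000e-02]]
tool yaw -10.32 z-axis [ 0.0037  0.0188 -0.9998] shift [ 1.02 -0.61  0.41]
rotvec deg tool [-1.1  -0.01 -0.02]
```

View pics/s6.png

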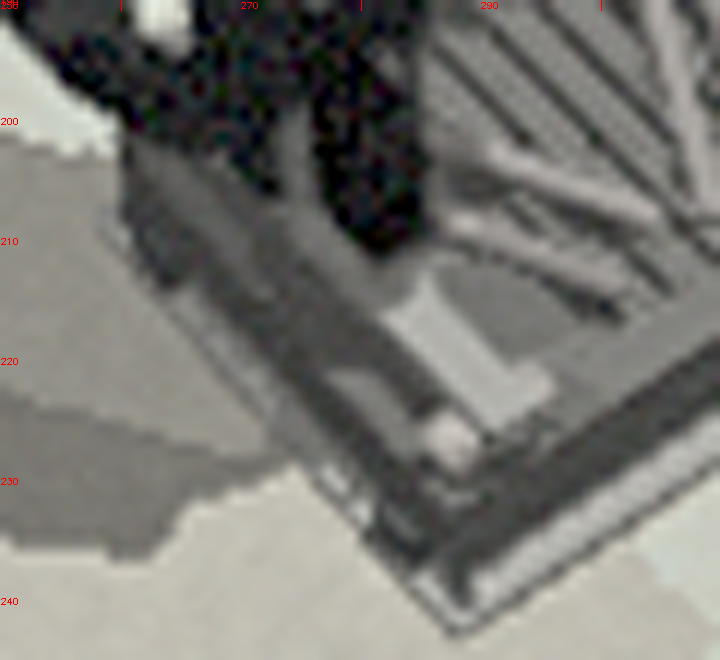

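Scene: the skid (about (287,226) to (293,222)) is just above the near rail and clear of its inner edge. I'll carry on down in small steps.

Request:
play_rows([
  {"tx": 0, "ty": 0, "tz": 1, "rx": 0, "ry": 0, "rz": 0, "hand": 0},
  {"tx": 0, "ty": 0, "tz": 1, "rx": 0, "ry": 0, "rz": 0, "hand": 0},
  {"tx": 0, "ty": 0, "tz": 0.5, "rx": 0, "ry": 0, "rz": 0, "hand": 0},
  {"tx": 0, "ty": 0, "tz": 0.5, "rx": 0, "ry": 0, "rz": 0, "hand": 0},
  {"tx": 0, "ty": 0, "tz": 0.3, "rx": 0, "ry": 0, "rz": 0, "hand": 0},
  {"tx": 0, "ty": 0, "tz": 0, "rx": 0, "ry": 0, "rz": 0, "hand": 0},
  {"tx": 0, "ty": 0, "tz": 0, "rx": 0, "ry": 0, "rz": 0, "hand": 0},
])

```text
time_s: 9.38
eef_pos: [526.8, -37.7, 97.0]
orientation: [-3.11, 0.281, -0.003]
wrist_force: [-0.0, 0.1, -2.1]
opening: 0.201
```

Request:
play_rows([
  {"tx": 0, "ty": 0, "tz": 0.3, "rx": 0, "ry": 0, "rz": 0, "hand": 0},
  {"tx": 0, "ty": 0, "tz": 0.3, "rx": 0, "ry": 0, "rz": 0, "hand": 0},
  {"tx": 0, "ty": 0, "tz": 0, "rx": 0, "ry": 0, "rz": 0, "hand": 0},
])

```text
time_s: 9.63
eef_pos: [526.8, -37.7, 96.3]
orientation: [-3.11, 0.281, -0.003]
wrist_force: [0.5, 0.5, -1.5]
opening: 0.203
```

Request:
play_rows([
  {"tx": 0, "ty": 0, "tz": 0.3, "rx": 0, "ry": 0, "rz": 0, "hand": 0},
  {"tx": 0, "ty": 0, "tz": 0, "rx": 0, "ry": 0, "rz": 0, "hand": 0},
  {"tx": 0, "ty": 0, "tz": 0, "rx": 0, "ry": 0, "rz": 0, "hand": 0},
])

```text
time_s: 9.88
eef_pos: [526.8, -37.7, 96.1]
orientation: [-3.11, 0.281, -0.003]
wrist_force: [0.2, 1.0, -2.6]
opening: 0.201
```

Request:
play_rows([
  {"tx": 0, "ty": 0, "tz": 0.3, "rx": 0, "ry": 0, "rz": 0, "hand": 0},
  {"tx": 0, "ty": 0, "tz": 0, "rx": 0, "ry": 0, "rz": 0, "hand": 0},
  {"tx": 0, "ty": 0, "tz": 0, "rx": 0, "ry": 0, "rz": 0, "hand": 0},
])

```text
time_s: 10.13
eef_pos: [526.8, -37.7, 95.8]
orientation: [-3.11, 0.281, -0.003]
wrist_force: [0.3, 0.6, -2.4]
opening: 0.203
```

Request:
play_rows([
  {"tx": 0, "ty": 0, "tz": 0.3, "rx": 0, "ry": 0, "rz": 0, "hand": 0},
  {"tx": 0, "ty": 0, "tz": 0, "rx": 0, "ry": 0, "rz": 0, "hand": 0},
  {"tx": 0, "ty": 0, "tz": 0, "rx": 0, "ry": 0, "rz": 0, "hand": 0},
])

```text
time_s: 10.38
eef_pos: [526.8, -37.7, 95.5]
orientation: [-3.11, 0.281, -0.003]
wrist_force: [-0.4, 0.3, -1.3]
opening: 0.204
```

Request:
play_rows([
  {"tx": 0, "ty": 0, "tz": 0.2, "rx": 0, "ry": 0, "rz": 0, "hand": 0},
  {"tx": 0, "ty": 0, "tz": 0, "rx": 0, "ry": 0, "rz": 0, "hand": 0},
  {"tx": 0, "ty": 0, "tz": 0, "rx": 0, "ry": 0, "rz": 0, "hand": 0},
])

```text
time_s: 10.63
eef_pos: [526.8, -37.7, 95.3]
orientation: [-3.11, 0.281, -0.003]
wrist_force: [0.4, 0.1, -1.0]
opening: 0.208
```

Request:
play_rows([
  {"tx": 0, "ty": 0, "tz": 0.2, "rx": 0, "ry": 0, "rz": 0, "hand": 0},
  {"tx": 0, "ty": 0, "tz": 0, "rx": 0, "ry": 0, "rz": 0, "hand": 0},
  {"tx": 0, "ty": 0, "tz": 0, "rx": 0, "ry": 0, "rz": 0, "hand": 0},
])

```text
time_s: 10.88
eef_pos: [526.8, -37.7, 95.1]
orientation: [-3.11, 0.281, -0.003]
wrist_force: [-0.3, -0.5, -2.2]
opening: 0.203
```

```bash
cat > f.py <<'E'
from station import arm
from h import *
F=[]
for i in range(3):
    s=arm.capture("scene");o=arm.get_obs();F.append(np.r_[o["eef_pos"],o["wrist_force"],o["torque"]])
np.set_printoptions(precision=2,suppress=True)
print(o["time_s"],np.mean(F,0)); delta(o,o["eef_pos"],-10.3)
E
python3 f.py
```

```text
11.0333 [526.8  -37.69  95.1    0.33  -0.16  -2.1   -0.     0.    -0.  ]
tool yaw -10.32 z-axis [ 0.    0.02 -1.  ] shift [0. 0. 0.]
rotvec deg tool [-1.1  -0.   -0.02]
```

Request:
play_rows([
  {"tx": 0, "ty": 0, "tz": 0.2, "rx": 0, "ry": 0, "rz": 0, "hand": 0},
  {"tx": 0, "ty": 0, "tz": 0, "rx": 0, "ry": 0, "rz": 0, "hand": 0},
  {"tx": 0, "ty": 0, "tz": 0, "rx": 0, "ry": 0, "rz": 0, "hand": 0},
])

```text
time_s: 11.28
eef_pos: [526.8, -37.7, 94.9]
orientation: [-3.11, 0.281, -0.003]
wrist_force: [0.9, 0.2, -2.2]
opening: 0.2
```

Request:
play_rows([
  {"tx": 0, "ty": 0, "tz": 0.2, "rx": 0, "ry": 0, "rz": 0, "hand": 0},
  {"tx": 0, "ty": 0, "tz": 0, "rx": 0, "ry": 0, "rz": 0, "hand": 0},
  {"tx": 0, "ty": 0, "tz": 0, "rx": 0, "ry": 0, "rz": 0, "hand": 0},
])

```text
time_s: 11.53
eef_pos: [526.8, -37.7, 94.7]
orientation: [-3.11, 0.281, -0.003]
wrist_force: [-0.3, 0.2, -1.7]
opening: 0.202
```

Request:
play_rows([
  {"tx": 0, "ty": 0, "tz": 0.2, "rx": 0, "ry": 0, "rz": 0, "hand": 0},
  {"tx": 0, "ty": 0, "tz": 0, "rx": 0, "ry": 0, "rz": 0, "hand": 0},
  {"tx": 0, "ty": 0, "tz": 0, "rx": 0, "ry": 0, "rz": 0, "hand": 0},
])

```text
time_s: 11.78
eef_pos: [526.8, -37.7, 94.5]
orientation: [-3.11, 0.281, -0.003]
wrist_force: [0.0, 0.7, -1.7]
opening: 0.205
```

Request:
play_rows([
  {"tx": 0, "ty": 0, "tz": 0.2, "rx": 0, "ry": 0, "rz": 0, "hand": 0},
  {"tx": 0, "ty": 0, "tz": 0, "rx": 0, "ry": 0, "rz": 0, "hand": 0},
  {"tx": 0, "ty": 0, "tz": 0, "rx": 0, "ry": 0, "rz": 0, "hand": 0},
])

```text
time_s: 12.03
eef_pos: [526.8, -37.7, 94.3]
orientation: [-3.11, 0.281, -0.003]
wrist_force: [-0.7, -0.2, -2.2]
opening: 0.201
```

Request:
play_rows([
  {"tx": 0, "ty": 0, "tz": 0.2, "rx": 0, "ry": 0, "rz": 0, "hand": 0},
  {"tx": 0, "ty": 0, "tz": 0, "rx": 0, "ry": 0, "rz": 0, "hand": 0},
  {"tx": 0, "ty": 0, "tz": 0, "rx": 0, "ry": 0, "rz": 0, "hand": 0},
])

```text
time_s: 12.28
eef_pos: [526.8, -37.7, 94.1]
orientation: [-3.11, 0.281, -0.003]
wrist_force: [-1.0, -0.5, -2.0]
opening: 0.2
```

Request:
play_rows([
  {"tx": 0, "ty": 0, "tz": 0.2, "rx": 0, "ry": 0, "rz": 0, "hand": 0},
  {"tx": 0, "ty": 0, "tz": 0, "rx": 0, "ry": 0, "rz": 0, "hand": 0},
  {"tx": 0, "ty": 0, "tz": 0, "rx": 0, "ry": 0, "rz": 0, "hand": 0},
])

```text
time_s: 12.53
eef_pos: [526.9, -37.7, 94.1]
orientation: [-3.11, 0.281, -0.003]
wrist_force: [-0.5, 0.1, 1.4]
opening: 0.203
```

Request:
play_rows([
  {"tx": 0, "ty": 0, "tz": 0.2, "rx": 0, "ry": 0, "rz": 0, "hand": 0},
  {"tx": 0, "ty": 0, "tz": 0, "rx": 0, "ry": 0, "rz": 0, "hand": 0},
  {"tx": 0, "ty": 0, "tz": 0, "rx": 0, "ry": 0, "rz": 0, "hand": 0},
])

```text
time_s: 12.78
eef_pos: [527.0, -37.7, 94.0]
orientation: [-3.11, 0.281, -0.003]
wrist_force: [-2.5, -0.0, 5.4]
opening: 0.202
```

Contact: force goes from -2 to +1.4 to +5.4 N, so about 4 N per 0.2 mm. I'll back off 0.2 mm to a light load and start combing. Moving along tool -y at this pitch follows the mid-range slope.

Request:
play_rows([
  {"tx": 0, "ty": 0, "tz": -0.2, "rx": 0, "ry": 0, "rz": 0, "hand": 0},
  {"tx": 0, "ty": 0, "tz": 0, "rx": 0, "ry": 0, "rz": 0, "hand": 0},
  {"tx": 0, "ty": 0, "tz": 0, "rx": 0, "ry": 0, "rz": 0, "hand": 0},
])

```text
time_s: 13.03
eef_pos: [526.9, -37.7, 94.0]
orientation: [-3.11, 0.281, -0.003]
wrist_force: [-1.8, 1.1, 4.9]
opening: 0.201
```

```bash
python3 f.py; python3 - <<'E'
from station import arm
from h import *
s=arm.capture("scene");crop(s,250,190,60,55,12,"pics/s7.png")
E
```

```text
13.1833 [526.95 -37.66  94.02  -1.4   -0.16   5.15  -0.06   0.22   0.01]
tool yaw -10.33 z-axis [ 0.    0.02 -1.  ] shift [0. 0. 0.]
rotvec deg tool [-1.1  -0.02 -0.03]
```

View pics/s7.png

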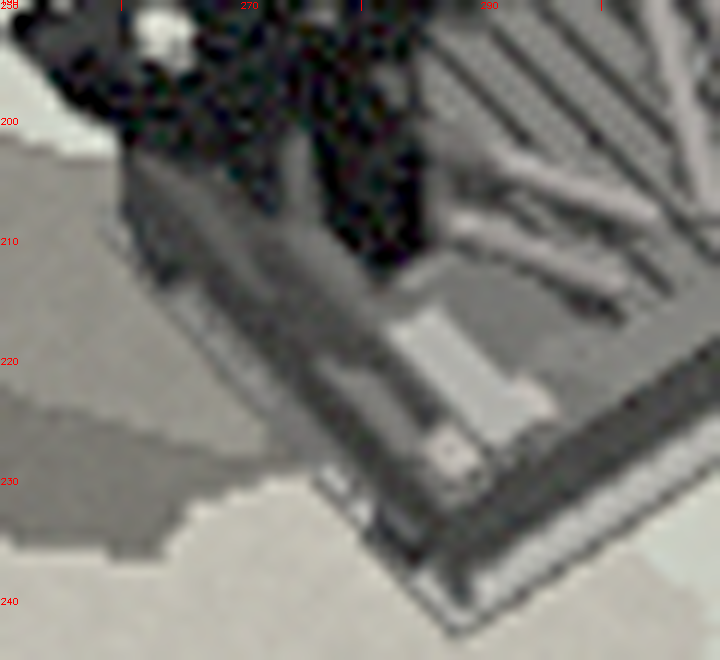

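The skid sits on the near rail at (287–293, 222–229), and the rods are untouched. The load is still about 7 N because the arm settles slowly. The moment shows it weighted to the -x skid, so I'll back off a little and level it.

Request:
play_rows([
  {"tx": 0, "ty": 0, "tz": -0.2, "rx": 0, "ry": -0.1, "rz": 0, "hand": 0},
  {"tx": 0, "ty": 0, "tz": 0, "rx": 0, "ry": 0, "rz": 0, "hand": 0},
  {"tx": 0, "ty": 0, "tz": 0, "rx": 0, "ry": 0, "rz": 0, "hand": 0},
])

```text
time_s: 13.48
eef_pos: [526.9, -37.7, 94.1]
orientation: [-3.11, 0.281, -0.0]
wrist_force: [-0.8, -0.4, 2.9]
opening: 0.202
```

```bash
python3 f.py
```

```text
13.6333 [526.91 -37.68  94.06  -0.11  -0.16   3.05  -0.07  -0.08   0.01]
tool yaw -10.33 z-axis [ 0.    0.02 -1.  ] shift [0. 0. 0.]
rotvec deg tool [-1.1   0.09 -0.03]
```

Request:
play_rows([
  {"tx": 0, "ty": -0.5, "tz": -0.05, "rx": 0, "ry": 0.02, "rz": 0, "hand": 0},
  {"tx": 0, "ty": -1, "tz": 0, "rx": 0, "ry": 0, "rz": 0, "hand": 0},
  {"tx": 0, "ty": -1, "tz": 0, "rx": 0, "ry": 0, "rz": 0, "hand": 0},
  {"tx": 0, "ty": -1, "tz": 0, "rx": 0, "ry": 0, "rz": 0, "hand": 0},
  {"tx": 0, "ty": -1, "tz": 0, "rx": 0, "ry": 0, "rz": 0, "hand": 0},
  {"tx": 0, "ty": -0.5, "tz": 0, "rx": 0, "ry": 0, "rz": 0, "hand": 0},
  {"tx": 0, "ty": 0, "tz": 0, "rx": 0, "ry": 0, "rz": 0, "hand": 0},
])

```text
time_s: 14.22
eef_pos: [527.6, -32.5, 94.2]
orientation: [-3.11, 0.281, -0.0]
wrist_force: [1.0, -0.1, 1.4]
opening: 0.209
```

```bash
python3 f.py
```

```text
14.3667 [527.64 -32.49  94.16   0.09   0.09   0.83  -0.    -0.12   0.02]
tool yaw -10.31 z-axis [ 0.    0.02 -1.  ] shift [0. 0. 0.]
rotvec deg tool [-1.11  0.09 -0.02]
```

Request:
play_rows([
  {"tx": 0, "ty": -1, "tz": 0.05, "rx": 0, "ry": 0.03, "rz": 0, "hand": 0},
  {"tx": 0, "ty": -1, "tz": 0, "rx": 0, "ry": 0, "rz": 0, "hand": 0},
  {"tx": 0, "ty": -1, "tz": 0, "rx": 0, "ry": 0, "rz": 0, "hand": 0},
  {"tx": 0, "ty": -1, "tz": 0, "rx": 0, "ry": 0, "rz": 0, "hand": 0},
  {"tx": 0, "ty": -1, "tz": 0, "rx": 0, "ry": 0, "rz": 0, "hand": 0},
  {"tx": 0, "ty": 0, "tz": 0, "rx": 0, "ry": 0, "rz": 0, "hand": 0},
])

```text
time_s: 14.87
eef_pos: [528.5, -27.5, 94.2]
orientation: [-3.11, 0.281, -0.001]
wrist_force: [-0.3, 0.4, 0.2]
opening: 0.205
```

```bash
python3 f.py
```

```text
15.0167 [528.58 -27.54  94.25   0.29   0.84   0.8    0.02  -0.1    0.04]
tool yaw -10.32 z-axis [ 0.    0.02 -1.  ] shift [0. 0. 0.]
rotvec deg tool [-1.12  0.05 -0.02]
```

The load fell about 1 N per 5 mm, so the lean is near 0.01 rad. I'll bring the pitch to about 0.6° and continue, checking as I go.

Request:
play_rows([
  {"tx": 0, "ty": -1, "tz": 0.05, "rx": -0.25, "ry": 0.03, "rz": 0, "hand": 0},
  {"tx": 0, "ty": -1, "tz": 0.05, "rx": -0.25, "ry": 0, "rz": 0, "hand": 0},
  {"tx": 0, "ty": -1, "tz": 0, "rx": 0, "ry": 0, "rz": 0, "hand": 0},
  {"tx": 0, "ty": -1, "tz": 0, "rx": 0, "ry": 0, "rz": 0, "hand": 0},
  {"tx": 0, "ty": -1, "tz": 0, "rx": 0, "ry": 0, "rz": 0, "hand": 0},
  {"tx": 0, "ty": 0, "tz": 0, "rx": 0, "ry": 0, "rz": 0, "hand": 0},
])

```text
time_s: 15.52
eef_pos: [529.6, -22.6, 94.3]
orientation: [-3.118, 0.281, -0.001]
wrist_force: [-0.6, -0.3, 1.8]
opening: 0.2
```

```bash
python3 f.py
```

```text
15.6667 [529.57 -22.66  94.3   -0.33   0.23   0.94   0.12  -0.07  -0.02]
tool yaw -10.32 z-axis [ 0.    0.01 -1.  ] shift [0. 0. 0.]
rotvec deg tool [-0.62  0.01 -0.02]
```

Request:
play_rows([
  {"tx": 0, "ty": -1, "tz": 0, "rx": 0, "ry": 0.02, "rz": 0, "hand": 0},
  {"tx": 0, "ty": -1, "tz": 0, "rx": 0, "ry": 0, "rz": 0, "hand": 0},
  {"tx": 0, "ty": -1, "tz": 0, "rx": 0, "ry": 0, "rz": 0, "hand": 0},
  {"tx": 0, "ty": -1, "tz": 0, "rx": 0, "ry": 0, "rz": 0, "hand": 0},
  {"tx": 0, "ty": -1, "tz": 0, "rx": 0, "ry": 0, "rz": 0, "hand": 0},
  {"tx": 0, "ty": -1, "tz": 0, "rx": 0, "ry": 0, "rz": 0, "hand": 0},
  {"tx": 0, "ty": -1, "tz": 0, "rx": 0, "ry": 0, "rz": 0, "hand": 0},
  {"tx": 0, "ty": -1, "tz": 0, "rx": 0, "ry": 0, "rz": 0, "hand": 0},
  {"tx": 0, "ty": 0, "tz": 0, "rx": 0, "ry": 0, "rz": 0, "hand": 0},
])

```text
time_s: 16.42
eef_pos: [531.0, -14.8, 94.4]
orientation: [-3.118, 0.281, -0.002]
wrist_force: [0.8, -0.5, 2.9]
opening: 0.203
```

```bash
python3 f.py
```

```text
16.5667 [531.03 -14.74  94.39  -0.26  -0.1    2.84  -0.02  -0.04  -0.  ]
tool yaw -10.32 z-axis [ 0.    0.01 -1.  ] shift [0. 0. 0.]
rotvec deg tool [-0.62 -0.01 -0.02]
```

Request:
play_rows([
  {"tx": 0, "ty": -1, "tz": -0.05, "rx": 0.12, "ry": 0.0, "rz": 0, "hand": 0},
  {"tx": 0, "ty": -1, "tz": 0, "rx": 0.12, "ry": 0, "rz": 0, "hand": 0},
  {"tx": 0, "ty": -1, "tz": 0, "rx": 0, "ry": 0, "rz": 0, "hand": 0},
  {"tx": 0, "ty": -1, "tz": 0, "rx": 0, "ry": 0, "rz": 0, "hand": 0},
  {"tx": 0, "ty": -1, "tz": 0, "rx": 0, "ry": 0, "rz": 0, "hand": 0},
  {"tx": 0, "ty": -1, "tz": 0, "rx": 0, "ry": 0, "rz": 0, "hand": 0},
  {"tx": 0, "ty": -1, "tz": 0, "rx": 0, "ry": 0, "rz": 0, "hand": 0},
  {"tx": 0, "ty": -1, "tz": 0, "rx": 0, "ry": 0, "rz": 0, "hand": 0},
  {"tx": 0, "ty": 0, "tz": 0, "rx": 0, "ry": 0, "rz": 0, "hand": 0},
])

```text
time_s: 17.32
eef_pos: [532.4, -6.8, 94.5]
orientation: [-3.114, 0.281, -0.002]
wrist_force: [-0.3, -0.4, 2.2]
opening: 0.2
```

```bash
python3 f.py; python3 - <<'E'
from station import arm
from h import *
s=arm.capture("scene");crop(s,250,160,95,80,8,"pics/s8.png")
E
```

```text
17.4667 [532.41  -6.85  94.5   -0.44   0.23   2.17  -0.01   0.03  -0.02]
tool yaw -10.32 z-axis [ 0.    0.01 -1.  ] shift [0. 0. 0.]
rotvec deg tool [-0.86 -0.01 -0.02]
```

View pics/s8.png

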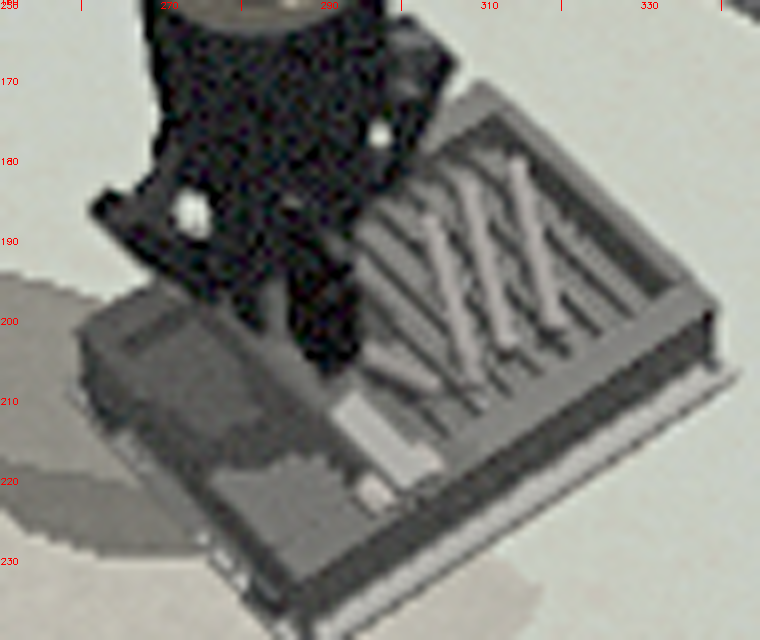

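Scene: the teeth (bar at about (295–303, 211–219)) are now at tray y ≈ -43 and the first rods are being turned square to the grooves. The force is steady at about 4 N, so the pitch now matches the lean. I'll continue.

Request:
play_rows([
  {"tx": 0, "ty": -1, "tz": -0.03, "rx": 0, "ry": 0.0, "rz": 0, "hand": 0},
  {"tx": 0, "ty": -1, "tz": 0, "rx": 0, "ry": 0, "rz": 0, "hand": 0},
  {"tx": 0, "ty": -1, "tz": 0, "rx": 0, "ry": 0, "rz": 0, "hand": 0},
  {"tx": 0, "ty": -1, "tz": 0, "rx": 0, "ry": 0, "rz": 0, "hand": 0},
  {"tx": 0, "ty": -1, "tz": 0, "rx": 0, "ry": 0, "rz": 0, "hand": 0},
  {"tx": 0, "ty": -1, "tz": 0, "rx": 0, "ry": 0, "rz": 0, "hand": 0},
  {"tx": 0, "ty": -1, "tz": 0, "rx": 0, "ry": 0, "rz": 0, "hand": 0},
  {"tx": 0, "ty": -1, "tz": 0, "rx": 0, "ry": 0, "rz": 0, "hand": 0},
])

```text
time_s: 18.18
eef_pos: [533.8, 0.8, 94.6]
orientation: [-3.114, 0.281, -0.002]
wrist_force: [-0.8, -1.7, 1.1]
opening: 0.202
```

```bash
python3 f.py
```

```text
18.3333 [533.81   1.04  94.61   0.37  -0.15   1.15  -0.09  -0.05  -0.01]
tool yaw -10.32 z-axis [ 0.    0.01 -1.  ] shift [0. 0. 0.]
rotvec deg tool [-0.86  0.   -0.02]
```

Request:
play_rows([
  {"tx": 0, "ty": -1, "tz": 0.03, "rx": 0, "ry": 0.0, "rz": 0, "hand": 0},
  {"tx": 0, "ty": -1, "tz": 0, "rx": 0, "ry": 0, "rz": 0, "hand": 0},
  {"tx": 0, "ty": -1, "tz": 0, "rx": 0, "ry": 0, "rz": 0, "hand": 0},
  {"tx": 0, "ty": -1, "tz": 0, "rx": 0, "ry": 0, "rz": 0, "hand": 0},
  {"tx": 0, "ty": -1, "tz": 0, "rx": 0, "ry": 0, "rz": 0, "hand": 0},
  {"tx": 0, "ty": -1, "tz": 0, "rx": 0, "ry": 0, "rz": 0, "hand": 0},
  {"tx": 0, "ty": -1, "tz": 0, "rx": 0, "ry": 0, "rz": 0, "hand": 0},
  {"tx": 0, "ty": -1, "tz": 0, "rx": 0, "ry": 0, "rz": 0, "hand": 0},
])

```text
time_s: 19.0
eef_pos: [535.2, 8.6, 94.7]
orientation: [-3.114, 0.282, -0.002]
wrist_force: [-0.6, -1.2, 1.7]
opening: 0.203
```

```bash
python3 f.py; python3 - <<'E'
from station import arm
from h import *
s=arm.capture("scene");crop(s,250,160,95,80,8,"pics/s9.png")
E
```

```text
19.15 [535.28   8.95  94.72   0.32   0.33   1.33  -0.02  -0.03  -0.02]
tool yaw -10.31 z-axis [ 0.    0.01 -1.  ] shift [0. 0. 0.]
rotvec deg tool [-0.86 -0.   -0.01]
```

View pics/s9.png

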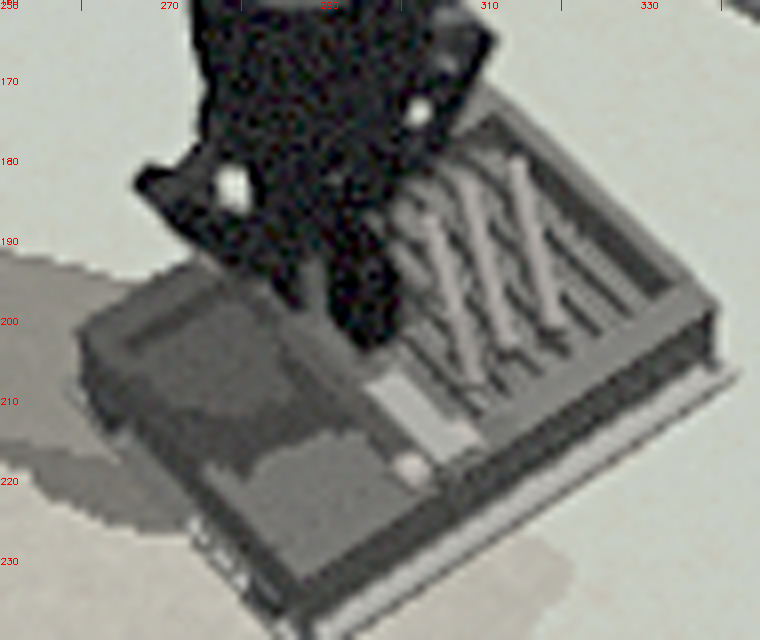

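Scene: the bar is at (297–306, 207–215). The two near rods are under or behind it, and the far three are untouched. Contact is about 3.3 N, so I'll continue.

Request:
play_rows([
  {"tx": 0, "ty": -1, "tz": 0, "rx": 0, "ry": 0.0, "rz": 0, "hand": 0},
  {"tx": 0, "ty": -1, "tz": 0, "rx": 0, "ry": 0, "rz": 0, "hand": 0},
  {"tx": 0, "ty": -1, "tz": 0, "rx": 0, "ry": 0, "rz": 0, "hand": 0},
  {"tx": 0, "ty": -1, "tz": 0, "rx": 0, "ry": 0, "rz": 0, "hand": 0},
  {"tx": 0, "ty": -1, "tz": 0, "rx": 0, "ry": 0, "rz": 0, "hand": 0},
  {"tx": 0, "ty": -1, "tz": 0, "rx": 0, "ry": 0, "rz": 0, "hand": 0},
  {"tx": 0, "ty": -1, "tz": 0, "rx": 0, "ry": 0, "rz": 0, "hand": 0},
  {"tx": 0, "ty": -1, "tz": 0, "rx": 0, "ry": 0, "rz": 0, "hand": 0},
])

```text
time_s: 19.87
eef_pos: [536.6, 16.5, 94.8]
orientation: [-3.114, 0.282, -0.002]
wrist_force: [-0.3, -1.6, 0.9]
opening: 0.205
```

```bash
python3 f.py
```

```text
20.0167 [536.7   16.77  94.85  -0.11   0.23   1.67  -0.08  -0.02  -0.03]
tool yaw -10.31 z-axis [ 0.    0.01 -1.  ] shift [0. 0. 0.]
rotvec deg tool [-0.86 -0.   -0.01]
```

Request:
play_rows([
  {"tx": 0, "ty": -1, "tz": 0, "rx": 0, "ry": 0.0, "rz": 0, "hand": 0},
  {"tx": 0, "ty": -1, "tz": 0, "rx": 0, "ry": 0, "rz": 0, "hand": 0},
  {"tx": 0, "ty": -1, "tz": 0, "rx": 0, "ry": 0, "rz": 0, "hand": 0},
  {"tx": 0, "ty": -1, "tz": 0, "rx": 0, "ry": 0, "rz": 0, "hand": 0},
  {"tx": 0, "ty": -1, "tz": 0, "rx": 0, "ry": 0, "rz": 0, "hand": 0},
  {"tx": 0, "ty": -1, "tz": 0, "rx": 0, "ry": 0, "rz": 0, "hand": 0},
  {"tx": 0, "ty": -1, "tz": 0, "rx": 0, "ry": 0, "rz": 0, "hand": 0},
  {"tx": 0, "ty": -1, "tz": 0, "rx": 0, "ry": 0, "rz": 0, "hand": 0},
  {"tx": 0, "ty": -1, "tz": 0, "rx": 0, "ry": 0, "rz": 0, "hand": 0},
  {"tx": 0, "ty": -1, "tz": 0, "rx": 0, "ry": 0, "rz": 0, "hand": 0},
])

```text
time_s: 20.85
eef_pos: [538.5, 26.4, 95.0]
orientation: [-3.114, 0.281, -0.002]
wrist_force: [0.7, -1.0, 1.5]
opening: 0.2
```

```bash
python3 f.py; python3 - <<'E'
from station import arm
from h import *
s=arm.capture("scene");crop(s,250,160,95,80,8,"pics/s10.png")
E
```

```text
21.0 [538.48  26.6   94.99  -0.35  -0.35   1.38  -0.04  -0.07  -0.01]
tool yaw -10.31 z-axis [ 0.    0.01 -1.  ] shift [0. 0. 0.]
rotvec deg tool [-0.86  0.   -0.01]
```

View pics/s10.png

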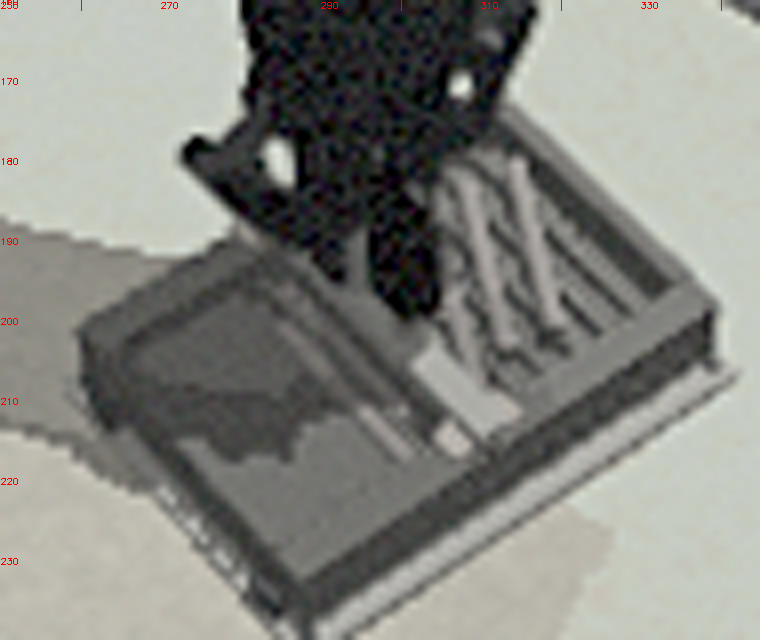

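Scene: one rod is seated in the first groove (about (285,199) to (301,217)). A second lies just behind the bar in the next groove. Force is steady at about 3.3 N.

Request:
play_rows([
  {"tx": 0, "ty": -1, "tz": 0, "rx": 0, "ry": 0.0, "rz": 0, "hand": 0},
  {"tx": 0, "ty": -1, "tz": 0, "rx": 0, "ry": 0, "rz": 0, "hand": 0},
  {"tx": 0, "ty": -1, "tz": 0, "rx": 0, "ry": 0, "rz": 0, "hand": 0},
  {"tx": 0, "ty": -1, "tz": 0, "rx": 0, "ry": 0, "rz": 0, "hand": 0},
  {"tx": 0, "ty": -1, "tz": 0, "rx": 0, "ry": 0, "rz": 0, "hand": 0},
  {"tx": 0, "ty": -1, "tz": 0, "rx": 0, "ry": 0, "rz": 0, "hand": 0},
  {"tx": 0, "ty": -1, "tz": 0, "rx": 0, "ry": 0, "rz": 0, "hand": 0},
  {"tx": 0, "ty": -1, "tz": 0, "rx": 0, "ry": 0, "rz": 0, "hand": 0},
  {"tx": 0, "ty": -1, "tz": 0, "rx": 0, "ry": 0, "rz": 0, "hand": 0},
  {"tx": 0, "ty": -1, "tz": 0, "rx": 0, "ry": 0, "rz": 0, "hand": 0},
])

```text
time_s: 21.88
eef_pos: [540.2, 36.2, 95.1]
orientation: [-3.114, 0.281, -0.002]
wrist_force: [0.9, -1.7, 1.5]
opening: 0.208
```

```bash
python3 f.py
```

```text
22.0333 [540.29  36.46  95.15  -0.32  -0.42   1.41  -0.06  -0.04  -0.02]
tool yaw -10.32 z-axis [ 0.    0.01 -1.  ] shift [0. 0. 0.]
rotvec deg tool [-0.86 -0.01 -0.02]
```

Request:
play_rows([
  {"tx": 0, "ty": -1, "tz": 0, "rx": 0, "ry": 0.0, "rz": 0, "hand": 0},
  {"tx": 0, "ty": -1, "tz": 0, "rx": 0, "ry": 0, "rz": 0, "hand": 0},
  {"tx": 0, "ty": -1, "tz": 0, "rx": 0, "ry": 0, "rz": 0, "hand": 0},
  {"tx": 0, "ty": -1, "tz": 0, "rx": 0, "ry": 0, "rz": 0, "hand": 0},
  {"tx": 0, "ty": -1, "tz": 0, "rx": 0, "ry": 0, "rz": 0, "hand": 0},
  {"tx": 0, "ty": -1, "tz": 0, "rx": 0, "ry": 0, "rz": 0, "hand": 0},
  {"tx": 0, "ty": -1, "tz": 0, "rx": 0, "ry": 0, "rz": 0, "hand": 0},
  {"tx": 0, "ty": -1, "tz": 0, "rx": 0, "ry": 0, "rz": 0, "hand": 0},
  {"tx": 0, "ty": -1, "tz": 0, "rx": 0, "ry": 0, "rz": 0, "hand": 0},
  {"tx": 0, "ty": -1, "tz": 0, "rx": 0, "ry": 0, "rz": 0, "hand": 0},
])

```text
time_s: 22.87
eef_pos: [542.1, 46.1, 95.3]
orientation: [-3.114, 0.281, -0.002]
wrist_force: [0.1, -1.1, 0.2]
opening: 0.199
```

```bash
python3 f.py; python3 - <<'E'
from station import arm
from h import *
s=arm.capture("scene");crop(s,250,160,95,80,8,"pics/s11.png")
E
```

```text
23.0167 [542.09  46.3   95.29   0.1    0.55   1.38  -0.05  -0.08   0.  ]
tool yaw -10.31 z-axis [ 0.    0.01 -1.  ] shift [0. 0. 0.]
rotvec deg tool [-0.86 -0.01 -0.01]
```

View pics/s11.png

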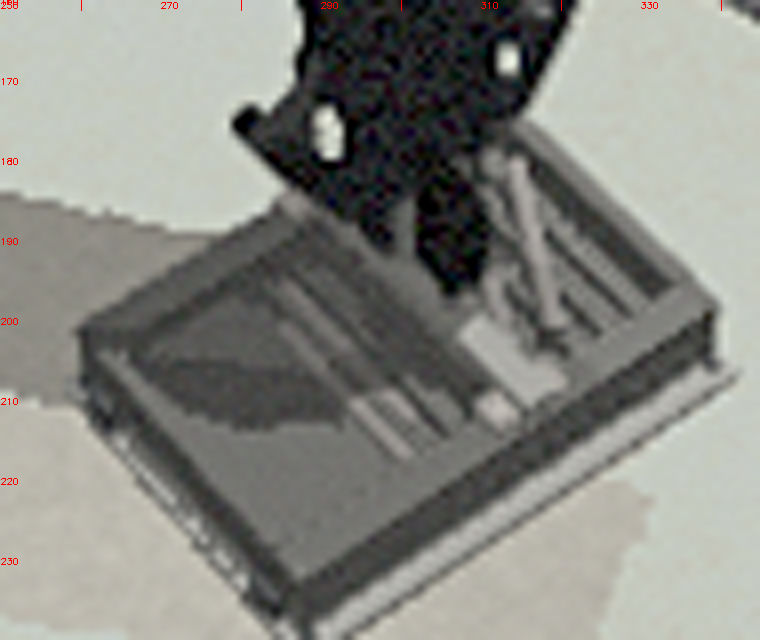

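Scene: two rods are seated in grooves 1 and 2 ((284–300, 200–217) and (286–302, 194–211)). The combing goes on with steady force.

Request:
play_rows([
  {"tx": 0, "ty": -1, "tz": 0, "rx": 0, "ry": 0.0, "rz": 0, "hand": 0},
  {"tx": 0, "ty": -1, "tz": 0, "rx": 0, "ry": 0, "rz": 0, "hand": 0},
  {"tx": 0, "ty": -1, "tz": 0, "rx": 0, "ry": 0, "rz": 0, "hand": 0},
  {"tx": 0, "ty": -1, "tz": 0, "rx": 0, "ry": 0, "rz": 0, "hand": 0},
  {"tx": 0, "ty": -1, "tz": 0, "rx": 0, "ry": 0, "rz": 0, "hand": 0},
  {"tx": 0, "ty": -1, "tz": 0, "rx": 0, "ry": 0, "rz": 0, "hand": 0},
  {"tx": 0, "ty": -1, "tz": 0, "rx": 0, "ry": 0, "rz": 0, "hand": 0},
  {"tx": 0, "ty": -1, "tz": 0, "rx": 0, "ry": 0, "rz": 0, "hand": 0},
  {"tx": 0, "ty": -1, "tz": 0, "rx": 0, "ry": 0, "rz": 0, "hand": 0},
  {"tx": 0, "ty": -1, "tz": 0, "rx": 0, "ry": 0, "rz": 0, "hand": 0},
])

```text
time_s: 23.9
eef_pos: [543.9, 55.9, 95.4]
orientation: [-3.114, 0.281, -0.002]
wrist_force: [0.4, -1.0, 1.3]
opening: 0.203
```

```bash
python3 f.py
```

```text
24.05 [543.87  56.12  95.43  -0.2   -0.55   1.3   -0.02  -0.05   0.  ]
tool yaw -10.32 z-axis [ 0.    0.01 -1.  ] shift [0. 0. 0.]
rotvec deg tool [-0.86 -0.   -0.02]
```

Request:
play_rows([
  {"tx": 0, "ty": -1, "tz": 0, "rx": 0, "ry": 0.0, "rz": 0, "hand": 0},
  {"tx": 0, "ty": -1, "tz": 0, "rx": 0, "ry": 0, "rz": 0, "hand": 0},
  {"tx": 0, "ty": -1, "tz": 0, "rx": 0, "ry": 0, "rz": 0, "hand": 0},
  {"tx": 0, "ty": -1, "tz": 0, "rx": 0, "ry": 0, "rz": 0, "hand": 0},
  {"tx": 0, "ty": -1, "tz": 0, "rx": 0, "ry": 0, "rz": 0, "hand": 0},
  {"tx": 0, "ty": -1, "tz": 0, "rx": 0, "ry": 0, "rz": 0, "hand": 0},
  {"tx": 0, "ty": -1, "tz": 0, "rx": 0, "ry": 0, "rz": 0, "hand": 0},
  {"tx": 0, "ty": -1, "tz": 0, "rx": 0, "ry": 0, "rz": 0, "hand": 0},
])

```text
time_s: 24.72
eef_pos: [545.3, 63.8, 95.5]
orientation: [-3.114, 0.282, -0.002]
wrist_force: [-0.3, -1.6, 1.4]
opening: 0.201
```

```bash
python3 f.py
```

```text
24.8667 [545.3   64.02  95.54   0.12   0.17   1.03   0.    -0.05  -0.03]
tool yaw -10.31 z-axis [ 0.    0.01 -1.  ] shift [0. 0. 0.]
rotvec deg tool [-0.86 -0.   -0.01]
```

Request:
play_rows([
  {"tx": 0, "ty": -1, "tz": 0.03, "rx": 0, "ry": 0.0, "rz": 0, "hand": 0},
  {"tx": 0, "ty": -1, "tz": 0, "rx": 0, "ry": 0, "rz": 0, "hand": 0},
  {"tx": 0, "ty": -1, "tz": 0, "rx": 0, "ry": 0, "rz": 0, "hand": 0},
  {"tx": 0, "ty": -1, "tz": 0, "rx": 0, "ry": 0, "rz": 0, "hand": 0},
  {"tx": 0, "ty": -1, "tz": 0, "rx": 0, "ry": 0, "rz": 0, "hand": 0},
  {"tx": 0, "ty": -1, "tz": 0, "rx": 0, "ry": 0, "rz": 0, "hand": 0},
  {"tx": 0, "ty": -1, "tz": 0, "rx": 0, "ry": 0, "rz": 0, "hand": 0},
  {"tx": 0, "ty": -1, "tz": 0, "rx": 0, "ry": 0, "rz": 0, "hand": 0},
])

```text
time_s: 25.53
eef_pos: [546.7, 71.6, 95.7]
orientation: [-3.114, 0.281, -0.002]
wrist_force: [-0.2, -0.6, 1.8]
opening: 0.204
```

```bash
python3 f.py; python3 - <<'E'
from station import arm
from h import *
s=arm.capture("scene");crop(s,250,160,95,80,8,"pics/s12.png");t=arm.capture("top");crop(t,250,185,115,95,6,"pics/t12.png")
E
```

```text
25.6833 [546.76  71.86  95.65  -0.24  -0.27   1.16  -0.09  -0.04   0.01]
tool yaw -10.31 z-axis [ 0.    0.01 -1.  ] shift [0. 0. 0.]
rotvec deg tool [-0.86 -0.01 -0.01]
```

View pics/s12.png

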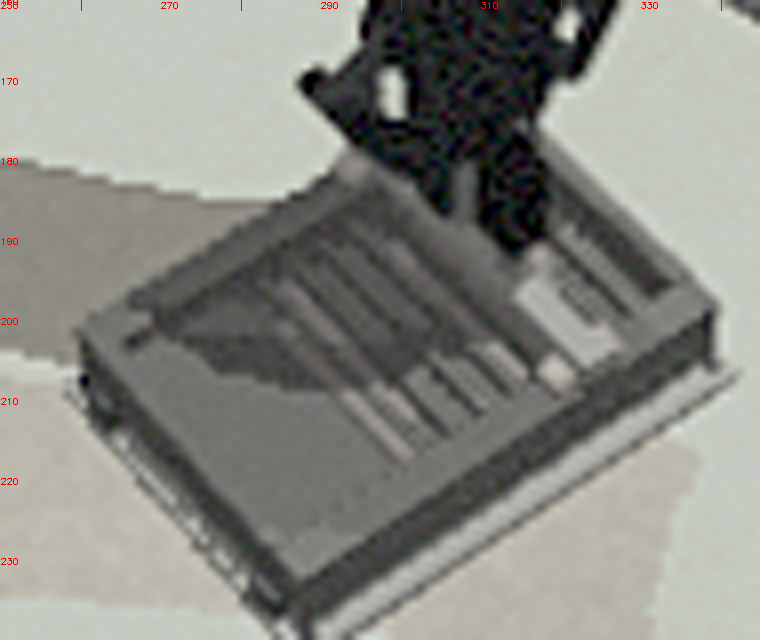

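View pics/t12.png

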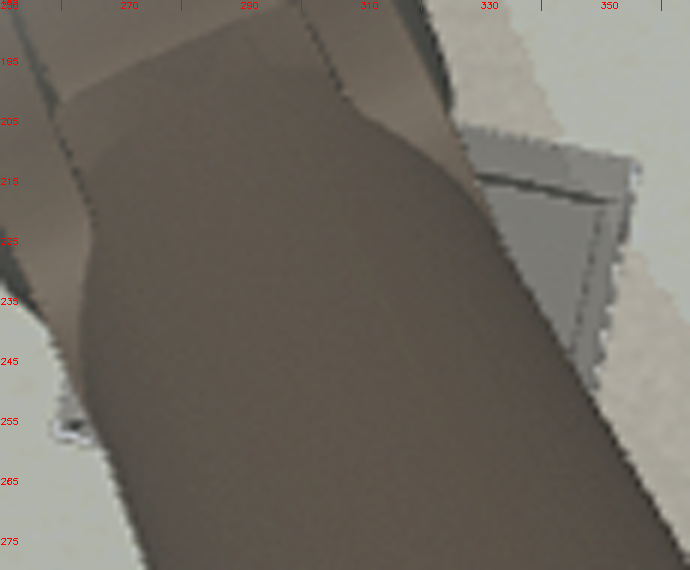

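Scene: a third rod is seated ((298,190) to (314,208)), and the bar at (315–326, 194–205) is now meeting the last two. The arm hides the top view. Continuing.

Request:
play_rows([
  {"tx": 0, "ty": -1, "tz": 0.02, "rx": 0, "ry": 0.0, "rz": 0, "hand": 0},
  {"tx": 0, "ty": -1, "tz": 0, "rx": 0, "ry": 0, "rz": 0, "hand": 0},
  {"tx": 0, "ty": -1, "tz": 0, "rx": 0, "ry": 0, "rz": 0, "hand": 0},
  {"tx": 0, "ty": -1, "tz": 0, "rx": 0, "ry": 0, "rz": 0, "hand": 0},
  {"tx": 0, "ty": -1, "tz": 0, "rx": 0, "ry": 0, "rz": 0, "hand": 0},
  {"tx": 0, "ty": -1, "tz": 0, "rx": 0, "ry": 0, "rz": 0, "hand": 0},
  {"tx": 0, "ty": -1, "tz": 0, "rx": 0, "ry": 0, "rz": 0, "hand": 0},
  {"tx": 0, "ty": -1, "tz": 0, "rx": 0, "ry": 0, "rz": 0, "hand": 0},
  {"tx": 0, "ty": -1, "tz": 0, "rx": 0, "ry": 0, "rz": 0, "hand": 0},
  {"tx": 0, "ty": -1, "tz": 0, "rx": 0, "ry": 0, "rz": 0, "hand": 0},
])

```text
time_s: 26.62
eef_pos: [548.5, 81.5, 95.8]
orientation: [-3.114, 0.282, -0.002]
wrist_force: [0.2, -0.8, 1.7]
opening: 0.204
```

```bash
python3 f.py
```

```text
26.7667 [548.56  81.69  95.78  -0.27  -0.23   1.71  -0.12  -0.06  -0.01]
tool yaw -10.32 z-axis [ 0.    0.01 -1.  ] shift [0. 0. 0.]
rotvec deg tool [-0.86 -0.01 -0.02]
```

Request:
play_rows([
  {"tx": 0, "ty": -1, "tz": 0.02, "rx": 0, "ry": 0.0, "rz": 0, "hand": 0},
  {"tx": 0, "ty": -1, "tz": 0, "rx": 0, "ry": 0, "rz": 0, "hand": 0},
  {"tx": 0, "ty": -1, "tz": 0, "rx": 0, "ry": 0, "rz": 0, "hand": 0},
  {"tx": 0, "ty": -1, "tz": 0, "rx": 0, "ry": 0, "rz": 0, "hand": 0},
  {"tx": 0, "ty": -1, "tz": 0, "rx": 0, "ry": 0, "rz": 0, "hand": 0},
  {"tx": 0, "ty": -1, "tz": 0, "rx": 0, "ry": 0, "rz": 0, "hand": 0},
  {"tx": 0, "ty": -1, "tz": 0, "rx": 0, "ry": 0, "rz": 0, "hand": 0},
  {"tx": 0, "ty": -1, "tz": 0, "rx": 0, "ry": 0, "rz": 0, "hand": 0},
])

```text
time_s: 27.43
eef_pos: [550.0, 89.3, 95.9]
orientation: [-3.114, 0.282, -0.002]
wrist_force: [-0.3, -1.2, 3.6]
opening: 0.205
```

```bash
python3 f.py; python3 - <<'E'
from station import arm
from h import *
s=arm.capture("scene");crop(s,260,150,95,80,8,"pics/s13.png")
E
```

```text
27.5833 [550.    89.55  95.89  -0.07  -0.71   3.23  -0.19  -0.05  -0.01]
tool yaw -10.31 z-axis [ 0.    0.01 -1.  ] shift [0. 0. 0.]
rotvec deg tool [-0.86 -0.01 -0.01]
```

View pics/s13.png

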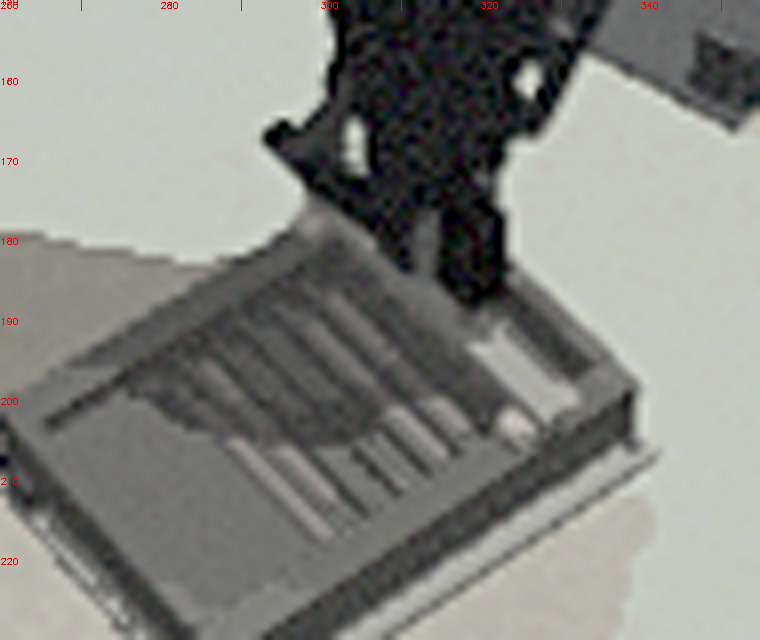

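Scene: four rods are seated behind the bar and the last one is under or ahead of it. The load rose to about 5 N, so I'll ease up slightly and go on in smaller chunks.

Request:
play_rows([
  {"tx": 0, "ty": -0.5, "tz": -0.07, "rx": 0, "ry": 0.0, "rz": 0, "hand": 0},
  {"tx": 0, "ty": -1, "tz": 0, "rx": 0, "ry": 0, "rz": 0, "hand": 0},
  {"tx": 0, "ty": -1, "tz": 0, "rx": 0, "ry": 0, "rz": 0, "hand": 0},
  {"tx": 0, "ty": -1, "tz": 0, "rx": 0, "ry": 0, "rz": 0, "hand": 0},
  {"tx": 0, "ty": -1, "tz": 0, "rx": 0, "ry": 0, "rz": 0, "hand": 0},
])

```text
time_s: 28.05
eef_pos: [550.7, 93.7, 95.9]
orientation: [-3.114, 0.282, -0.002]
wrist_force: [-0.7, -0.4, 3.6]
opening: 0.201
```

```bash
python3 f.py
```

```text
28.2 [550.73  93.99  95.96  -0.28  -0.32   2.12  -0.16  -0.06  -0.01]
tool yaw -10.31 z-axis [ 0.    0.01 -1.  ] shift [0. 0. 0.]
rotvec deg tool [-0.86 -0.   -0.01]
```

Request:
play_rows([
  {"tx": 0, "ty": -1, "tz": -0.03, "rx": 0, "ry": 0.0, "rz": 0, "hand": 0},
  {"tx": 0, "ty": -1, "tz": 0, "rx": 0, "ry": 0, "rz": 0, "hand": 0},
  {"tx": 0, "ty": -1, "tz": 0, "rx": 0, "ry": 0, "rz": 0, "hand": 0},
  {"tx": 0, "ty": -1, "tz": 0, "rx": 0, "ry": 0, "rz": 0, "hand": 0},
  {"tx": 0, "ty": -1, "tz": 0, "rx": 0, "ry": 0, "rz": 0, "hand": 0},
  {"tx": 0, "ty": -1, "tz": 0, "rx": 0, "ry": 0, "rz": 0, "hand": 0},
])

```text
time_s: 28.7
eef_pos: [551.8, 99.6, 96.1]
orientation: [-3.114, 0.281, -0.002]
wrist_force: [-0.0, -1.1, 1.9]
opening: 0.201
```

```bash
python3 f.py; python3 - <<'E'
from station import arm
from h import *
s=arm.capture("scene");crop(s,270,150,85,75,9,"pics/s14.png")
E
```

```text
28.85 [551.8   99.92  96.05   0.18  -0.2    1.53  -0.12  -0.06  -0.01]
tool yaw -10.31 z-axis [ 0.    0.01 -1.  ] shift [0. 0. 0.]
rotvec deg tool [-0.86  0.   -0.01]
```

View pics/s14.png

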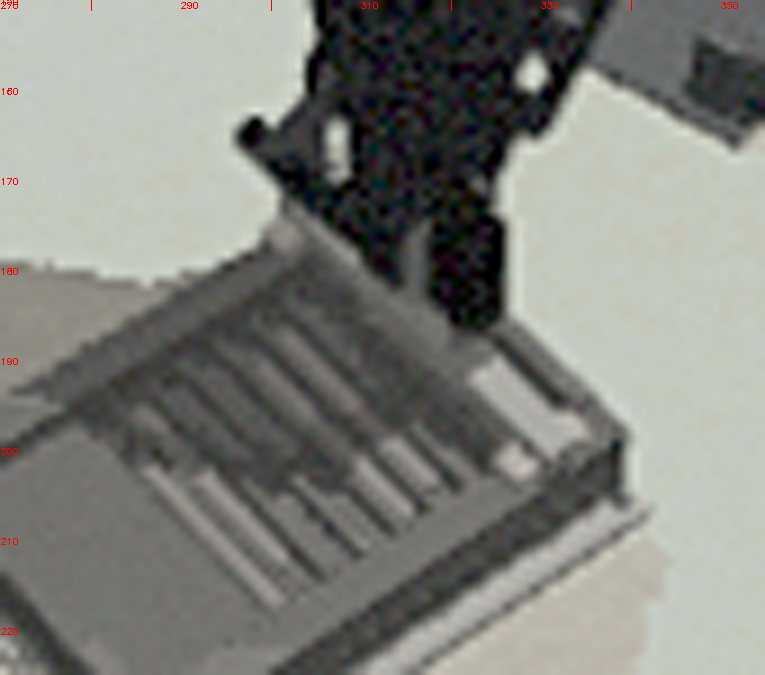

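Scene: rods lie in grooves 1, 2, 5 and 6 and the fifth is still under the bar. The rake is at tray y ≈ +65 and the contact about 3.5 N. On to the far end.

Request:
play_rows([
  {"tx": 0, "ty": -1, "tz": 0, "rx": 0, "ry": 0.0, "rz": 0, "hand": 0},
  {"tx": 0, "ty": -1, "tz": 0, "rx": 0, "ry": 0, "rz": 0, "hand": 0},
  {"tx": 0, "ty": -1, "tz": 0, "rx": 0, "ry": 0, "rz": 0, "hand": 0},
  {"tx": 0, "ty": -1, "tz": 0, "rx": 0, "ry": 0, "rz": 0, "hand": 0},
  {"tx": 0, "ty": -1, "tz": 0, "rx": 0, "ry": 0, "rz": 0, "hand": 0},
  {"tx": 0, "ty": -1, "tz": 0, "rx": 0, "ry": 0, "rz": 0, "hand": 0},
])

```text
time_s: 29.4
eef_pos: [552.8, 105.6, 96.1]
orientation: [-3.114, 0.281, -0.002]
wrist_force: [-0.2, -0.5, 1.2]
opening: 0.2
```

```bash
python3 f.py
```

```text
29.55 [552.9  105.81  96.17  -0.19   0.     0.47  -0.04  -0.01  -0.02]
tool yaw -10.31 z-axis [ 0.    0.01 -1.  ] shift [0. 0. 0.]
rotvec deg tool [-0.86 -0.   -0.01]
```

Request:
play_rows([
  {"tx": 0, "ty": -1, "tz": 0, "rx": 0, "ry": 0.0, "rz": 0, "hand": 0},
  {"tx": 0, "ty": -1, "tz": 0, "rx": 0, "ry": 0, "rz": 0, "hand": 0},
  {"tx": 0, "ty": -1, "tz": 0, "rx": 0, "ry": 0, "rz": 0, "hand": 0},
  {"tx": 0, "ty": -1, "tz": 0, "rx": 0, "ry": 0, "rz": 0, "hand": 0},
])

```text
time_s: 29.88
eef_pos: [553.6, 109.4, 96.2]
orientation: [-3.114, 0.282, -0.002]
wrist_force: [0.4, 0.1, 0.4]
opening: 0.203
```

```bash
python3 f.py; python3 - <<'E'
from station import arm
from h import *
s=arm.capture("scene");crop(s,270,150,85,75,9,"pics/s15.png")
E
```

```text
30.0333 [553.61 109.7   96.23   0.26  -0.26   0.31  -0.04  -0.07  -0.01]
tool yaw -10.32 z-axis [ 0.    0.01 -1.  ] shift [0. 0. 0.]
rotvec deg tool [-0.86 -0.   -0.02]
```

View pics/s15.png

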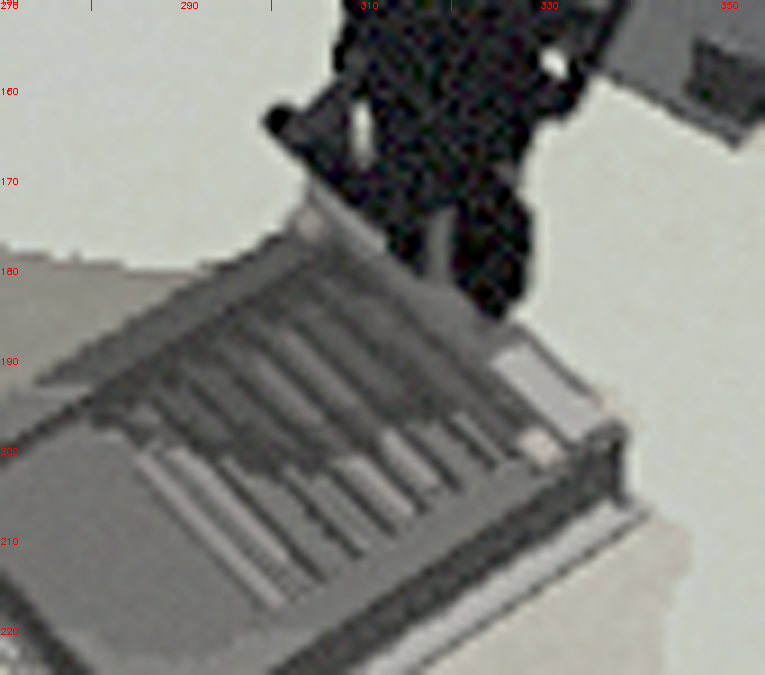

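Scene: the bar is near the far wall and grooves 1, 2, 5 and 6 are filled. Contact is a light 2.3 N. I'll go 2 mm more to bring the teeth over the last groove, then lift.

Request:
play_rows([
  {"tx": 0, "ty": -1, "tz": 0.03, "rx": 0, "ry": 0.0, "rz": 0, "hand": 0},
  {"tx": 0, "ty": -1, "tz": 0, "rx": 0, "ry": 0, "rz": 0, "hand": 0},
  {"tx": 0, "ty": 0, "tz": 0, "rx": 0, "ry": 0, "rz": 0, "hand": 0},
  {"tx": 0, "ty": 0, "tz": 0, "rx": 0, "ry": 0, "rz": 0, "hand": 0},
])

```text
time_s: 30.42
eef_pos: [554.0, 111.5, 96.3]
orientation: [-3.114, 0.281, -0.002]
wrist_force: [-0.3, 0.4, 0.0]
opening: 0.203
```

```bash
python3 f.py
```

```text
30.5667 [554.   111.51  96.27   0.43   0.21   0.03   0.03  -0.06  -0.  ]
tool yaw -10.33 z-axis [ 0.    0.01 -1.  ] shift [0. 0. 0.]
rotvec deg tool [-0.85 -0.   -0.03]
```

Request:
play_rows([
  {"tx": 0, "ty": 0, "tz": -0.5, "rx": 0, "ry": 0, "rz": 0, "hand": 0},
  {"tx": 0, "ty": 0, "tz": -1, "rx": 0, "ry": 0, "rz": 0, "hand": 0},
  {"tx": 0, "ty": 0, "tz": -3, "rx": 0, "ry": 0, "rz": 0, "hand": 0},
  {"tx": 0, "ty": 0, "tz": -6, "rx": 0, "ry": 0, "rz": 0, "hand": 0},
  {"tx": 0, "ty": 0, "tz": -10, "rx": -0.3, "ry": 0, "rz": 0, "hand": 0},
  {"tx": 0, "ty": 0, "tz": -12, "rx": -0.3, "ry": 0, "rz": 0, "hand": 0},
  {"tx": 0, "ty": 0, "tz": -12, "rx": -0.26, "ry": 0, "rz": 0, "hand": 0},
  {"tx": 0, "ty": 0, "tz": -8, "rx": 0, "ry": 0, "rz": 0, "hand": 0},
  {"tx": 0, "ty": 0, "tz": -2, "rx": 0, "ry": 0, "rz": 0, "hand": 0},
  {"tx": 0, "ty": 0, "tz": 0, "rx": 0, "ry": 0, "rz": 0, "hand": 0},
])

```text
time_s: 31.4
eef_pos: [554.3, 111.0, 151.8]
orientation: [3.129, -0.283, 0.003]
wrist_force: [0.1, -0.2, -1.3]
opening: 0.2
```

```bash
python3 f.py; python3 - <<'E'
from station import arm
from h import *
s=arm.capture("scene");crop(s,260,130,95,90,8,"pics/s16.png")
o=arm.get_obs();print(o["eef_pos"],o["joint_pos"].round(2));delta(o,[476.7,298.3,150],4.26)
E
```

```text
31.55 [553.68 110.67 150.56  -0.08  -0.2   -2.26  -0.03  -0.01  -0.02]
tool yaw -10.34 z-axis [-0. -0. -1.] shift [0. 0. 0.]
rotvec deg tool [ 0.05  0.05 -0.04]
[553.45723532 110.61626239 150.11250792] [ 0.07  0.45 -0.46  1.82  0.24  0.93 -2.25]
tool yaw -10.34 z-axis [-1.2e-03 -6.0e-04 -1.0e+00] shift [-1.0920e+02 -1.7086e+02  8.0000e-02]
rotvec deg tool [  0.04   0.07 -14.6 ]
```

View pics/s16.png

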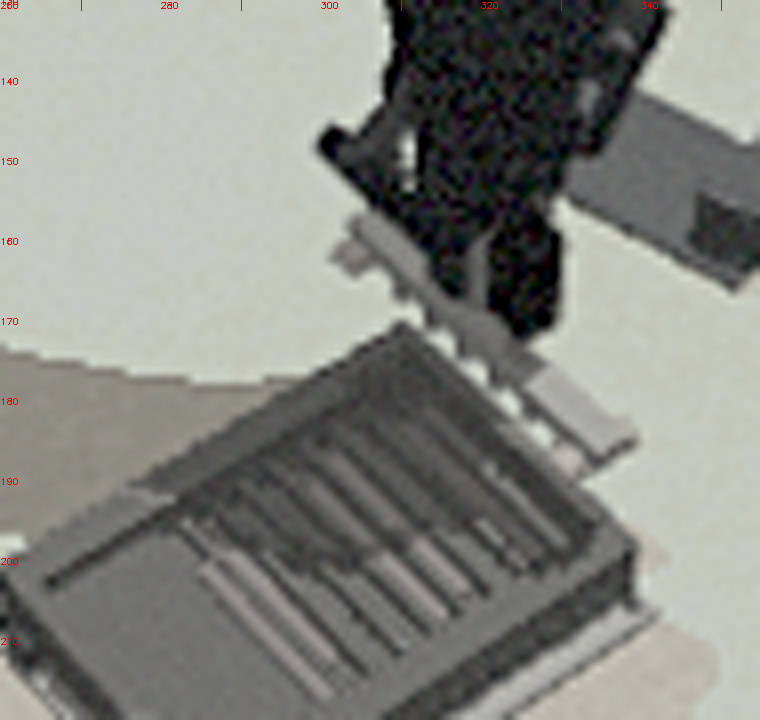

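Scene: the rake is lifted clear. All five rods now lie parallel in grooves, the fifth at about (321,188) to (330,199). Taking the rake back above its rest.

Request:
play_rows([
  {"tx": -2, "ty": -5, "tz": 0, "rx": 0, "ry": 0, "rz": -0.6, "hand": 0},
  {"tx": -5, "ty": -10, "tz": 0, "rx": 0, "ry": 0, "rz": -1, "hand": 0},
  {"tx": -7, "ty": -14, "tz": 0, "rx": 0, "ry": 0, "rz": -1, "hand": 0},
  {"tx": -7, "ty": -15, "tz": 0, "rx": 0, "ry": 0, "rz": -1, "hand": 0},
  {"tx": -7, "ty": -15, "tz": 0, "rx": 0, "ry": 0, "rz": -1, "hand": 0},
  {"tx": -7, "ty": -15, "tz": 0, "rx": 0, "ry": 0, "rz": -1, "hand": 0},
  {"tx": -7, "ty": -15, "tz": 0, "rx": 0, "ry": 0, "rz": -1, "hand": 0},
  {"tx": -7, "ty": -15, "tz": 0, "rx": 0, "ry": 0, "rz": -1, "hand": 0},
  {"tx": -7, "ty": -15, "tz": 0, "rx": 0, "ry": 0, "rz": -1, "hand": 0},
  {"tx": -7, "ty": -15, "tz": 0, "rx": 0, "ry": 0, "rz": -1, "hand": 0},
  {"tx": -7, "ty": -15, "tz": 0, "rx": 0, "ry": 0, "rz": -1, "hand": 0},
  {"tx": -7, "ty": -14, "tz": 0, "rx": 0, "ry": 0, "rz": -1, "hand": 0},
  {"tx": -5, "ty": -10, "tz": 0, "rx": 0, "ry": 0, "rz": -1, "hand": 0},
  {"tx": -3, "ty": -7, "tz": 0, "rx": 0, "ry": 0, "rz": -1, "hand": 0},
  {"tx": -1, "ty": -3, "tz": 0, "rx": 0, "ry": 0, "rz": -1, "hand": 0},
  {"tx": 0, "ty": 0, "tz": 0, "rx": 0, "ry": 0, "rz": 0, "hand": 0},
  {"tx": 0, "ty": 0, "tz": 0, "rx": 0, "ry": 0, "rz": 0, "hand": 0},
])

```text
time_s: 33.02
eef_pos: [481.5, 298.4, 150.6]
orientation: [3.138, 0.116, -0.0]
wrist_force: [-0.1, 0.1, -1.9]
opening: 0.205
```

```bash
python3 - <<'E'
from station import arm
from h import *
t=arm.capture("top");o=arm.get_obs();print(o["time_s"],o["eef_pos"]);delta(o,[476.7,298.3,90],4.26)
crop(t,250,185,115,95,6,"pics/t17.png")
E
```

```text
33.0667 [481.678127   298.1373518  150.59084913]
tool yaw 4.18 z-axis [ 1.0e-04 -1.1e-03 -1.0e+00] shift [-4.95 -0.59 60.59]
rotvec deg tool [ 0.06 -0.   -0.08]
```

View pics/t17.png

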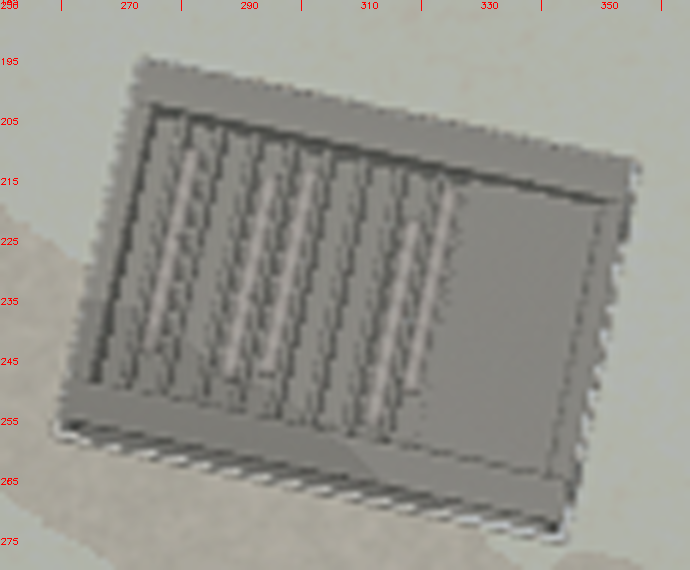

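Top view: five rods lie straight in grooves 1, 2, 5, 6 and 8. Now lowering the rake into the rest.

Request:
play_rows([
  {"tx": -2, "ty": -0.5, "tz": 4, "rx": 0, "ry": 0, "rz": -0.1, "hand": 0},
  {"tx": -3, "ty": 0, "tz": 8, "rx": 0, "ry": 0, "rz": 0, "hand": 0},
  {"tx": 0, "ty": 0, "tz": 12, "rx": 0, "ry": 0, "rz": 0, "hand": 0},
  {"tx": 0, "ty": 0, "tz": 12, "rx": 0, "ry": 0, "rz": 0, "hand": 0},
  {"tx": 0, "ty": 0, "tz": 8, "rx": 0, "ry": 0, "rz": 0, "hand": 0},
  {"tx": 0, "ty": 0, "tz": 4, "rx": 0, "ry": 0, "rz": 0, "hand": 0},
  {"tx": 0, "ty": 0, "tz": 0, "rx": 0, "ry": 0, "rz": 0, "hand": 0},
  {"tx": 0, "ty": 0, "tz": 0, "rx": 0, "ry": 0, "rz": 0, "hand": 0},
])

```text
time_s: 33.73
eef_pos: [475.9, 299.4, 102.3]
orientation: [3.139, 0.12, -0.001]
wrist_force: [0.0, -0.3, -1.5]
opening: 0.202
```

```bash
python3 - <<'E'
from station import arm
from h import *
s=arm.capture("scene");t=arm.capture("top");o=arm.get_obs();print(o["time_s"],o["eef_pos"]);delta(o,[476.7,298.3,79],4.26)
crop(s,300,90,80,85,8,"pics/s18.png");crop(t,160,210,60,100,6,"pics/t18.png")
E
```

```text
33.8333 [476.32362347 299.58408285 103.04842564]
tool yaw 4.37 z-axis [ 5.e-04  1.e-04 -1.e+00] shift [ 0.27  1.31 24.05]
rotvec deg tool [-0.01 -0.03  0.11]
```

View pics/s18.png

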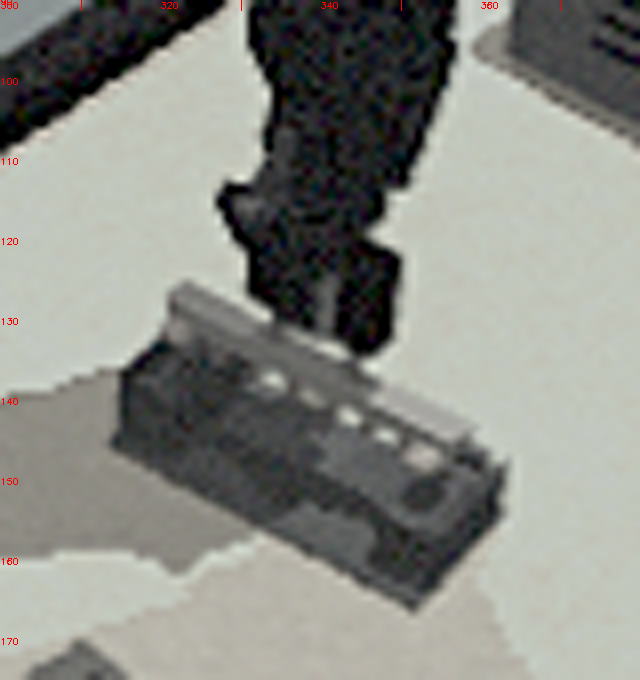

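View pics/t18.png

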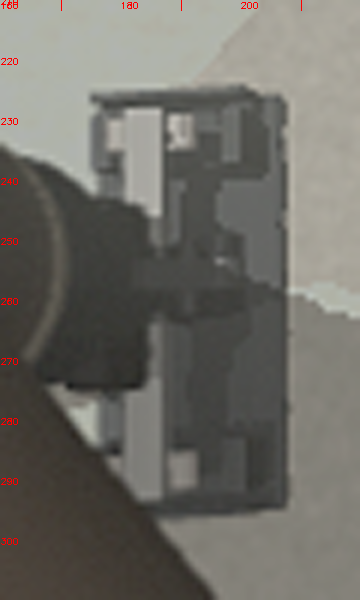

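The rake is squarely over the rest in both views. A small y correction, then down.

Request:
play_rows([
  {"tx": 0.3, "ty": 1.2, "tz": 4, "rx": 0, "ry": 0, "rz": 0.1, "hand": 0},
  {"tx": 0, "ty": 0, "tz": 6, "rx": 0, "ry": 0, "rz": 0, "hand": 0},
  {"tx": 0, "ty": 0, "tz": 5, "rx": 0, "ry": 0, "rz": 0, "hand": 0},
  {"tx": 0, "ty": 0, "tz": 3, "rx": 0, "ry": 0, "rz": 0, "hand": 0},
  {"tx": 0, "ty": 0, "tz": 2, "rx": 0, "ry": 0, "rz": 0, "hand": 0},
  {"tx": 0, "ty": 0, "tz": 1, "rx": 0, "ry": 0, "rz": 0, "hand": 0},
  {"tx": 0, "ty": 0, "tz": 0.5, "rx": 0, "ry": 0, "rz": 0, "hand": 0},
  {"tx": 0, "ty": 0, "tz": 0, "rx": 0, "ry": 0, "rz": 0, "hand": 0},
  {"tx": 0, "ty": 0, "tz": 0, "rx": 0, "ry": 0, "rz": 0, "hand": 0},
])

```text
time_s: 34.58
eef_pos: [476.5, 298.2, 81.3]
orientation: [3.139, 0.117, 0.0]
wrist_force: [0.8, 0.7, -2.5]
opening: 0.204
```

```bash
python3 - <<'E'
from station import arm
from h import *
s=arm.capture("scene");o=arm.get_obs();print(o["time_s"],o["eef_pos"],o["wrist_force"]);delta(o,[476.7,298.3,79],4.26)
E
```

```text
34.6333 [476.57743407 298.17060326  81.37381588] [ 0.02806396 -0.45525461 -1.96543334]
tool yaw 4.26 z-axis [ 2.e-04 -1.e-04 -1.e+00] shift [ 0.13 -0.12  2.37]
rotvec deg tool [ 0.01 -0.01  0.  ]
```

Request:
play_rows([
  {"tx": 0, "ty": 0, "tz": 0.6, "rx": 0, "ry": 0, "rz": 0, "hand": 0},
  {"tx": 0, "ty": 0, "tz": 0.6, "rx": 0, "ry": 0, "rz": 0, "hand": 0},
  {"tx": 0, "ty": 0, "tz": 0.5, "rx": 0, "ry": 0, "rz": 0, "hand": 0},
  {"tx": 0, "ty": 0, "tz": 0.3, "rx": 0, "ry": 0, "rz": 0, "hand": 0},
  {"tx": 0, "ty": 0, "tz": 0, "rx": 0, "ry": 0, "rz": 0, "hand": 0},
  {"tx": 0, "ty": 0, "tz": 0, "rx": 0, "ry": 0, "rz": 0, "hand": 0},
])

```text
time_s: 35.13
eef_pos: [476.4, 298.1, 79.2]
orientation: [3.139, 0.117, -0.0]
wrist_force: [-0.1, -0.2, -2.0]
opening: 0.202
```

Request:
play_rows([
  {"tx": 0, "ty": 0, "tz": 0.2, "rx": 0, "ry": 0, "rz": 0, "hand": 0},
  {"tx": 0, "ty": 0, "tz": 0, "rx": 0, "ry": 0, "rz": 0, "hand": 0},
  {"tx": 0, "ty": 0, "tz": 0, "rx": 0, "ry": 0, "rz": 0, "hand": 0},
])

```text
time_s: 35.38
eef_pos: [476.4, 298.1, 79.0]
orientation: [3.139, 0.117, -0.0]
wrist_force: [0.9, 0.8, -1.6]
opening: 0.203
```

Request:
play_rows([
  {"tx": 0, "ty": 0, "tz": 0.2, "rx": 0, "ry": 0, "rz": 0, "hand": 0},
  {"tx": 0, "ty": 0, "tz": 0, "rx": 0, "ry": 0, "rz": 0, "hand": 0},
  {"tx": 0, "ty": 0, "tz": 0, "rx": 0, "ry": 0, "rz": 0, "hand": 0},
])

```text
time_s: 35.63
eef_pos: [476.5, 298.1, 78.9]
orientation: [3.139, 0.117, 0.0]
wrist_force: [-0.9, 0.3, -0.7]
opening: 0.205
```

Request:
play_rows([
  {"tx": 0, "ty": 0, "tz": 0.2, "rx": 0, "ry": 0, "rz": 0, "hand": 0},
  {"tx": 0, "ty": 0, "tz": 0, "rx": 0, "ry": 0, "rz": 0, "hand": 0},
  {"tx": 0, "ty": 0, "tz": 0, "rx": 0, "ry": 0, "rz": 0, "hand": 0},
])

```text
time_s: 35.88
eef_pos: [476.5, 298.1, 78.8]
orientation: [3.139, 0.117, 0.0]
wrist_force: [-2.2, -1.9, 2.2]
opening: 0.21
```

Seated with about 4 N. Opening gently.

Request:
play_rows([
  {"tx": 0, "ty": 0, "tz": 0, "rx": 0, "ry": 0, "rz": 0, "hand": 19},
  {"tx": 0, "ty": 0, "tz": 0, "rx": 0, "ry": 0, "rz": 0, "hand": 22},
  {"tx": 0, "ty": 0, "tz": 0, "rx": 0, "ry": 0, "rz": 0, "hand": 28},
  {"tx": 0, "ty": 0, "tz": 0, "rx": 0, "ry": 0, "rz": 0, "hand": 40},
  {"tx": 0, "ty": 0, "tz": 0, "rx": 0, "ry": 0, "rz": 0, "hand": 55},
  {"tx": 0, "ty": 0, "tz": 0, "rx": 0, "ry": 0, "rz": 0, "hand": 70},
  {"tx": 0, "ty": 0, "tz": 0, "rx": 0, "ry": 0, "rz": 0, "hand": 70},
  {"tx": 0, "ty": 0, "tz": 0, "rx": 0, "ry": 0, "rz": 0, "hand": 70},
])

```text
time_s: 36.55
eef_pos: [476.5, 298.1, 78.6]
orientation: [3.139, 0.117, -0.0]
wrist_force: [0.5, 0.2, 0.2]
opening: 0.816
```

Request:
play_rows([
  {"tx": 0, "ty": 0, "tz": -5, "rx": 0, "ry": 0, "rz": 0, "hand": 70},
  {"tx": 0, "ty": 0, "tz": -10, "rx": 0, "ry": 0, "rz": 0, "hand": 70},
  {"tx": 0, "ty": 0, "tz": -18, "rx": 0, "ry": 0, "rz": 0, "hand": 70},
  {"tx": 0, "ty": 0, "tz": -20, "rx": 0, "ry": 0, "rz": 0, "hand": 70},
  {"tx": 0, "ty": 0, "tz": -20, "rx": 0, "ry": 0, "rz": 0, "hand": 70},
  {"tx": 0, "ty": 0, "tz": -20, "rx": 0, "ry": 0, "rz": 0, "hand": 70},
  {"tx": 0, "ty": 0, "tz": -20, "rx": 0, "ry": 0, "rz": 0, "hand": 70},
  {"tx": -10, "ty": 0, "tz": -20, "rx": 0, "ry": 0, "rz": 0, "hand": 70},
  {"tx": -20, "ty": 0, "tz": -10, "rx": 0, "ry": 0, "rz": 0, "hand": 70},
  {"tx": -20, "ty": 0, "tz": 0, "rx": 0, "ry": 0, "rz": 0, "hand": 70},
  {"tx": -10, "ty": 0, "tz": 0, "rx": 0, "ry": 0, "rz": 0, "hand": 70},
  {"tx": 0, "ty": 0, "tz": 0, "rx": 0, "ry": 0, "rz": 0, "hand": 70},
])

```text
time_s: 37.55
eef_pos: [414.8, 293.8, 222.5]
orientation: [3.139, 0.12, 0.001]
wrist_force: [0.5, -0.2, 0.4]
opening: 0.82
```

```bash
python3 - <<'E'
from station import arm
from h import *
s=arm.capture("scene");t=arm.capture("top");o=arm.get_obs();print(o["time_s"],o["eef_pos"],o["wrist_force"],o["opening"])
crop(s,240,90,150,160,4,"pics/s19.png",.6);crop(t,130,100,250,190,3,"pics/t19.png")
E
```

```text
37.65 [417.24049488 293.47844863 221.94968739] [ 0.78035092 -1.07483471 -0.34874707] 0.8196446669084068
```

View pics/s19.png

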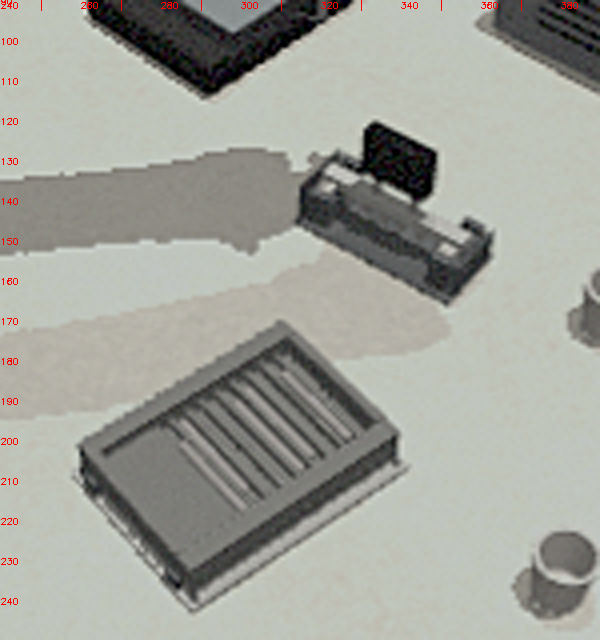

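View pics/t19.png

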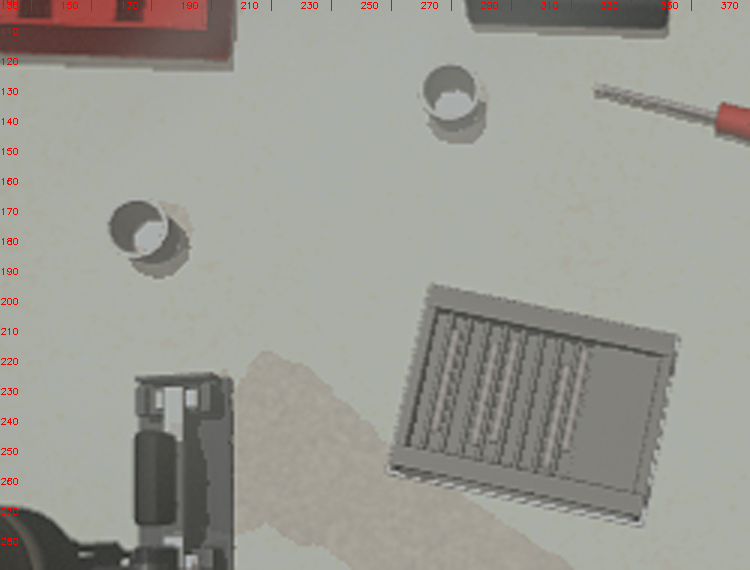

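Both views show the rake upright in its rest with its skids between the lips, five rods in grooves, and the cups and screwdriver where they were. The gripper is clear, so I'm handing in.

```bash
python3 - <<'E'
from station import arm
print(arm.hand_in())
E
```

```text
the job is handed in; nothing more can be done
None
```

The job is done and handed in at about 38 s of the 69 s allowed: all five rods lie in grooves and the rake is back in its rest.

- **Set-down and combing:** I set the skids on the rails at the apron end and combed to about tray y = +77 mm at 12 mm/s. From the load trend along the rails, I set the rake's pitch to a deck lean of about 0.015 rad.
- **Forces:** Contact on the rails was mostly 2–5 N, with a brief peak of about 7.5 N at first touch, under the 12 N limit. The sideways wrist force while combing stayed under 2 N. Forces were only read at the end of each short move, so a brief peak between readings would not show.
- **Final checks:** After the comb, the top view showed rods in grooves 1, 2, 5, 6 and 8, lying straight. The last pictures from both cameras showed the rods still in the grooves and the rake upright between the lips of its rest. The two nearest cups and the screwdriver looked unmoved, and the open gripper was clear of everything. The bin and third cup were outside those last close-ups, but the arm only passed well above that side at the start.
- **What disagreed:** The first lean estimates from force ran from about 0.009 to 0.02 rad, before 0.015 gave a steady load. Heights triangulated from the two cameras came out about 5 mm low, so I set heights by touch instead.

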